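# Open the travel mug that may be reverse-threaded

## Task

Set the steel travel mug that stands on the round glass coaster, without dropping it, fully home in the tray's keyhole-shaped nest, lid on and handle in the slot so that it cannot turn, leaving the look-alike mug closed on its square coaster and the jug, spoon and caddy in place. One of the two mugs has a reverse thread and nobody remembers which: try the lid one way and, if it will not give, the other, until it comes loose. Then lift the lid off and finish still holding it in the gripper, level and about 10 cm above where it sat, the mug staying seated in the nest.

Things in the scene. Friction and masses are not known exactly. Their poses are not given: they have to be found in the camera images.
- mug_a_mid (a point): One of two look-alike steel travel mugs, loose, 0.3 kg; point on its axis, 63 mm above its foot. Body 59 mm across, rim 126 mm above the foot; own -x axis points to the C handle (10 mm wide strap reaching 63 mm out from the axis, 9 to 89 mm above the foot). Can be carried by its lid. Out of the nest it turns along with its lid. Open the one on the glass coaster.
- mug_b_mid (a point): One of two look-alike steel travel mugs, loose, 0.3 kg; point on its axis, 63 mm above its foot. Body 59 mm across, rim 126 mm above the foot; own -x axis points to the C handle (10 mm wide strap reaching 63 mm out from the axis, 9 to 89 mm above the foot). Can be carried by its lid. Out of the nest it turns along with its lid. Open the one on the glass coaster.
- lid_a_mid (a point): Lid of mug a, screwed tight; point on its axis, half-way up its round fluted skirt (62 mm across, 26 mm high), 120 mm above the mug's foot when on. Flip cover and hinge, 26 mm wide, reach 10 mm above the skirt and stay shut. 0.09 kg. Its -x axis points to the handle when closed. One lid is right-hand, one left-hand threaded, not told which; the tight way it is against a dead stop.
- lid_b_mid (a point): Lid of mug b, same shape, sizes and axes as lid a, thread of the other hand. Either lid, turned its loosening way, drags on its seal (0.1 to 0.4 N m), rises 2 mm and is free after 0.75 rad; from there up to 1.5 rad from closed it lifts straight off. The tight way, once the nest has taken up 0.05 rad of play, it does not turn: torque climbs past 1 N m or the grip slips.
- nest (a point): Centre of the floor of the keyhole nest in the fixed grey tray, 6 mm above the shelf: round collar 62 mm inside, 74 mm outside, 44 mm deep, with a 12.8 mm wide handle slot along this point's -x axis out to 72 mm. A mug is home standing on this floor, handle in the slot, its axes in line with these. Beside it in the 220 x 330 mm tray are the jug and the spoon.
- glass_coaster: Round clear glass coaster, 104 mm across, 6 mm thick, fixed; origin at the centre of its underside. The mug to open stands on it.
- cork_coaster: Square cork coaster 100 x 100 mm, 6 mm thick, fixed; origin at the centre of its underside. The other mug stands on it and stays there.
- milk_jug: White ceramic milk jug, empty, 86 mm tall, 74 mm across the belly, handle along its +y; origin at the centre of its foot. Bystander in the tray.
- spoon: Wooden spoon 190 mm long, clipped in the trough of the tray (fixed); origin under its middle. Bystander.
- caddy: White plastic tea caddy 114 x 114 mm, 116 mm tall over its knob, with a sliding drawer in its foot, standing fast on rubber feet; origin at the centre of its underside. Bystander behind the mugs.
Mind the look-alikes: they are no part of the job. Leave any yellow look-alike of the part that bears lid_b_mid alone.

How it is judged:
By the outcome, as a careful person would: the job done as asked, in the order asked, and still so for the second after the job is handed in, while the arm keeps its last pose, push and grip.
It also fails if it takes over 61 s, if anything falls off the work surface, if the arm or the gripper's body presses on something with over 40 N, if the wrist force passes 120 N, or if a joint passes its speed limit or range.

## Robot

A 6-joint arm with a two-finger parallel gripper is mounted at the origin on the work surface. World frame = base frame: x ahead of the robot, y to its left, z up, the work surface at z = 0. Lengths are in m, angles in degrees, forces in N, time in s.
With the tool pointing down it reaches from about 0.375 to 0.975 m from the base axis. Payload 3.8 kg.
Tool frame: the origin (TCP) lies midway between the tips of the shut fingers; the grasp point (between the pads) lies 19 mm behind it (robot.tcp_to_grasp is the distance from the TCP to the grasp point, in m); z points along the fingers, y is the direction in which the jaws open and shut (so a half turn about z gives the same grasp; the last joint's range is limited). The gripper opens to 85 mm and grips with 20 to 120 N. Pads are 22 mm wide; open, the fingers measure 114 mm over their backs; the gripper's body (76 mm by 85 mm) begins 54 mm behind the grasp point. The pads swing forward as they close: fully open they stand 13 mm farther back than shut.
Start: joints at [65.094, 15.12, 91.902, -0, 72.978, -2.114], TCP at [0.261, 0.622, 0.202] pointing down, gripper open.
Joint ranges: [-150.88, 150.88], [-54.13, 125.18], [17.81, 147.31], [-75.09, 255.09], [0, 152.58], [-146.25, 146.25]. Speed limits (degrees/s): [147.25, 147.25, 180, 180, 180, 180].

## Interface

Orientations are given as [roll, pitch, yaw] about the fixed x, y, z axes, in that order (R = Rz(yaw) Ry(pitch) Rx(roll)).
In Python, from rig import robot gives the robot as it stands.
- The arm moves only by the tool carry_out, never from a script. Its argument "increments" is a list that holds one entry, the list of rows, each a list of 5 numbers: the closure, from 0 (fully open) to 1 (shut), then the shift along the world's x, y, z in m, then the turn about the world's z in degrees. In form: [[[grip, x, y, z, twist], ...]]. A call has 1 to 20 rows; each row shifts and turns the commanded pose from where the row before left it; what a row does not reach is not made up. A row lasts 1/8 s, in which the tool goes at most 62.5 mm and 10.7 degrees, less where a joint would pass 70% of its speed; a pose out of reach is approached as far as the arm can. A call with a gripper value outside its range is refused whole. The fingers move at their own pace and stop on an object; the grip force is fixed at half the most. Time passes only in rows, so rows that do not move let the fingers close. It gives the time, the measured TCP pose, the force and the opening at its end, in the units of the state.
- robot.state(): the state, without advancing time (a new reading comes with each control period).
- robot.read_camera(name): name is "scene" or "top" or "wrist"; returns (picture, depth): 400x640x3 uint8, red, green, blue; 400x640 float32, m along the optical axis (not along the pixel's ray), 0 where there is no reading.
- robot.camera_params(name): a dict with "K" (3x3 intrinsics, pixels), "rvec" (rotation vector, rad) and "tvec" (3), from world to camera coordinates, as OpenCV has them. Camera axes: x right, y down, z forward; pixel columns grow to the right and rows downward; lengths in m; the calibration is good to about 2 mm. The wrist camera is an equidistant fisheye: a pixel r from the principal point sees the ray r / f radians off the axis. A picture is of the moment at which its call begins: read the wrist's pose just before it. camera_params takes no time and is no camera call; for the wrist camera it gives the pose at the moment of the call.
- robot.close_job(): hands the job in, once; it reports no verdict.
The state is a dict: "time_s": time; "joints": joint angles; "joint_velocities": joint speeds; "joint_torque": joint torques, N m; "position": TCP position; "tcp_rot": TCP orientation; "force": force on the tool from outside, world axes, zero at the start; "moment": the same for the moment, N m; "finger_gap": finger opening in m.
Only numpy, scipy, OpenCV 4.12 (cv2) and the standard library are available. Lean on these libraries where they do the work, as an engineer would, in place of code of your own. Each camera call takes 0.05 s, during which the arm holds its last target.

## Working session

There is one attempt and no reset: what is moved stays moved. The work goes in short steps, Python scripts to look and compute and a tool call to move; the robot and the scene stay as the last step left them, time stands still between calls to the robot, and variables do not carry over. Pictures are saved under pics/ and viewed, and the job is handed in when it is done.

Besides the shell and the picture viewer there is one more tool, called after "Emit:" as a command line: name --argument value ..., lists and objects as JSON in quotes. carry_out: Moves the arm, as the interface text tells. Its arguments: {"type":"object","properties":{"increments":{"type":"array","items":{"type":"array","items":{"type":"array","items":{"type":"number"}}}}},"required":["increments"]}

```bash
ls; mkdir -p pics
cat > h.py <<'E'
import numpy as np, cv2
from rig import robot
def grab(n,tag):
    p=robot.camera_params(n); im,d=robot.read_camera(n)
    np.savez(f'pics/{tag}.npz',im=im,d=d,K=p['K'],r=p['rvec'],t=p['tvec'])
    cv2.imwrite(f'pics/{tag}.png',im[:,:,::-1])
    return im,d,p
def load(tag):
    z=np.load(f'pics/{tag}.npz'); R=cv2.Rodrigues(z['r'])[0]
    return z['im'],z['d'],z['K'],R,z['t'].ravel()
def cloud(tag):
    im,d,K,R,t=load(tag)
    v,u=np.mgrid[:400,:640]
    P=np.stack([(u-K[0,2])/K[0,0]*d,(v-K[1,2])/K[1,1]*d,d],-1)
    return im,d,(P-t)@R
def ray(tag,u,v,z):
    im,d,K,R,t=load(tag)
    r=R.T@np.array([(u-K[0,2])/K[0,0],(v-K[1,2])/K[1,1],1]); o=-R.T@t
    return o+r*(z-o[2])/r[2]
E
python3 - <<'E'
from h import *
s=robot.state(); print(s)
for n in ('scene','top','wrist'): 
    im,d,p=grab(n,n+'0'); print(n,p,(d>0).mean())
E
```

```text
pics
{'time_s': 0.0, 'joints': array([ 6.50937968e+01,  1.51703464e+01,  9.19823520e+01,  1.16909456e-03,
        7.29802727e+01, -2.11713461e+00]), 'joint_velocities': array([-0.00213361, -0.04575492, -0.00660121, -0.00174516, -0.06107446,
        0.03316143]), 'joint_torque': array([ 2.19454094e-03, -5.15108907e+01, -3.67317617e+01,  1.17516424e-04,
        1.28720573e-02,  1.16653490e-05]), 'position': array([0.26113313, 0.62154725, 0.20083783]), 'tcp_rot': array([-1.79867161e+02, -6.02862092e-03,  1.57210581e+02]), 'force': array([-0.08322628, -0.15010345, -0.21364243]), 'moment': array([-0.01373415,  0.01101624, -0.03331566]), 'finger_gap': 0.08539299382050725}
scene {'K': array([[488.12791673,   0.        , 318.79442412],
       [  0.        , 488.12791673, 187.92643479],
       [  0.        ,   0.        ,   1.        ]]), 'rvec': array([ 2.29448854,  0.54813425, -0.24252357]), 'tvec': array([-0.48558991, -0.14325398,  1.72809893])} 0.9961015625
top {'K': array([[469.53238678,   0.        , 323.8175835 ],
       [  0.        , 469.53238678, 194.89526175],
       [  0.        ,   0.        ,   1.        ]]), 'rvec': array([ 2.16772322, -2.12720735,  0.14301688]), 'tvec': array([-0.06293179,  0.57024249,  1.25526169])} 0.99595703125
wrist {'K': array([[309.70691629,   0.        , 319.02299719],
       [  0.        , 309.70691629, 198.5822639 ],
       [  0.        ,   0.        ,   1.        ]]), 'rvec': array([-2.38555485, -1.58407382, -0.25430536]), 'tvec': array([-0.67391465, -0.03935225,  0.38036692])} 0.9960234375
```

View pics/top0.png

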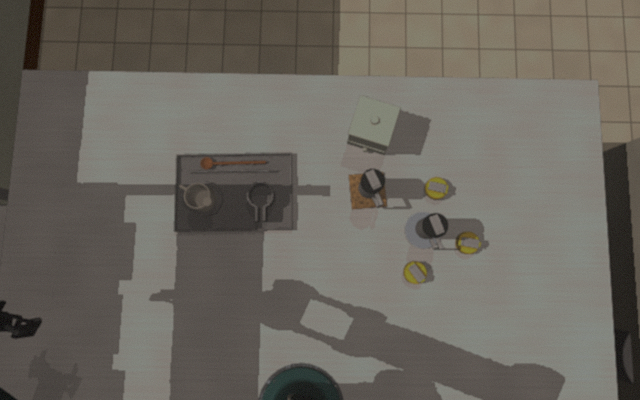

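View pics/scene0.png

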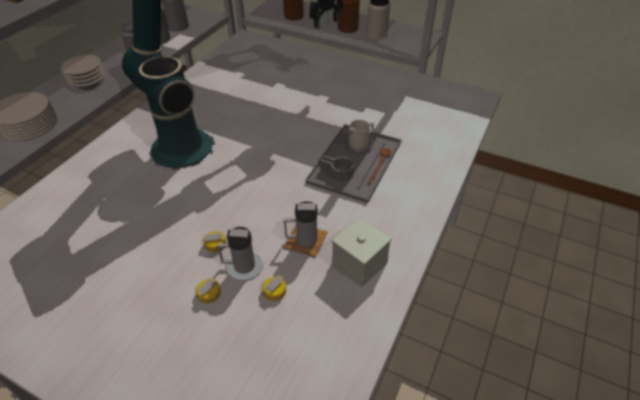

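View pics/wrist0.png

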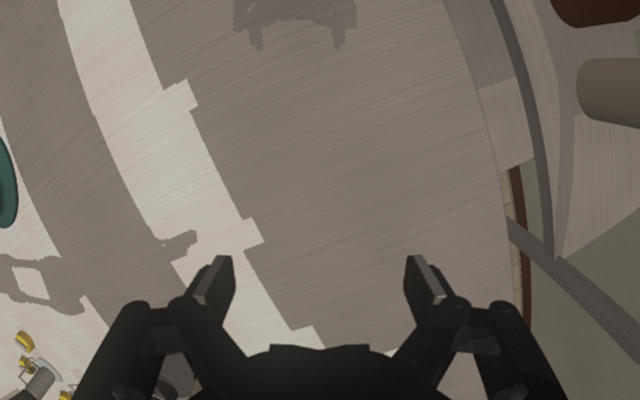

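The top view shows the glass-coaster mug at about (435,226) with its handle pointing down, and the cork mug at (372,182). The nest is at (261,195) with its slot pointing down, and there are three yellow lids. Next I'll zoom in and measure.

Run:
```python
from h import *
im,d,P=cloud('top0')
a=cv2.resize(im[150:290,340:500],None,fx=5,fy=5,interpolation=cv2.INTER_CUBIC)[:600]
cv2.imwrite('pics/za.png',np.clip(a[:,:,::-1]*1.6,0,255))
a=cv2.resize(im[140:240,165:305],None,fx=5.5,fy=5.5,interpolation=cv2.INTER_CUBIC)
cv2.imwrite('pics/zb.png',np.clip(a[:,:,::-1].astype(float)*2.2,0,255))
Z=P[:,:,2]
for nm,(u,v) in dict(lidA=(435,226),cork=(372,182),nest=(261,190),tray=(280,220),table=(330,260),yel=(415,272),yel2=(468,243),yel3=(437,188)).items(): print(nm,P[v,u])
# clusters: lid tops
for nm,(u0,v0) in dict(glass=(435,226),cork=(372,182)).items():
    m=np.zeros(Z.shape,bool); m[v0-30:v0+30,u0-30:u0+30]=1
    hs=Z[m&(Z>0.03)]
    print(nm,np.histogram(hs,bins=np.arange(.03,.17,.005)))
    for lo,hi in((.125,.143),(.143,.155)):
        mm=m&(Z>lo)&(Z<hi); Q=P[mm][:,:2]
        if len(Q)<5: continue
        c,r=cv2.minEnclosingCircle(Q.astype(np.float32)); print(lo,len(Q),Q.mean(0),c,r,cv2.minAreaRect(Q.astype(np.float32)), P[mm][:,2].mean())
    mm=m&(Z>0.07)&(Z<0.11); print('handle',P[mm][:,:3].round(3).tolist()[:40])
```

```text
lidA [ 0.48310094 -0.33247645  0.14623541]
cork [ 0.59189664 -0.17445636  0.14545337]
nest [0.58661049 0.12629777 0.00623981]
tray [0.50214378 0.06934314 0.01007824]
table [ 0.39389698 -0.0726648  -0.00171864]
yel [ 0.36615771 -0.30251031  0.03527918]
yel2 [ 0.44681302 -0.44650888  0.03803788]
yel3 [ 0.59671525 -0.36470045  0.03702054]
glass (array([ 49,  24,  13,   5,  11,   8,   5,  11,  11,   7,   8,  14,  30,
        35,   3,   3,   0,  11,   8,  11,  25, 141, 112, 136,  67,   1,
         0,   0]), array([0.03 , 0.035, 0.04 , 0.045, 0.05 , 0.055, 0.06 , 0.065, 0.07 ,
       0.075, 0.08 , 0.085, 0.09 , 0.095, 0.1  , 0.105, 0.11 , 0.115,
       0.12 , 0.125, 0.13 , 0.135, 0.14 , 0.145, 0.15 , 0.155, 0.16 ,
       0.165, 0.17 ]))
0.125 260 [ 0.4862856  -0.33108638] (0.487282931804657, -0.33566534519195557) 0.03172045573592186 ((0.48693034052848816, -0.33474811911582947), (0.06037190929055214, 0.060512904077768326), 88.8326644897461) 0.13821549647771667
0.143 232 [ 0.48722033 -0.33514175] (0.4871721863746643, -0.3359331786632538) 0.030383674427866936 ((0.4862443506717682, -0.33472308
[... 2271 characters left out ...]
575, -0.16, 0.105], [0.58, -0.198, 0.073], [0.576, -0.157, 0.078], [0.576, -0.16, 0.079], [0.574, -0.161, 0.092], [0.573, -0.163, 0.099], [0.572, -0.165, 0.107], [0.574, -0.193, 0.093], [0.574, -0.163, 0.075], [0.572, -0.164, 0.088], [0.571, -0.167, 0.091], [0.571, -0.169, 0.093], [0.571, -0.171, 0.097], [0.569, -0.173, 0.105], [0.57, -0.176, 0.1], [0.57, -0.179, 0.101], [0.571, -0.182, 0.099], [0.571, -0.185, 0.092], [0.571, -0.187, 0.097], [0.571, -0.19, 0.097], [0.571, -0.193, 0.094], [0.572, -0.168, 0.07], [0.57, -0.17, 0.081], [0.57, -0.173, 0.08], [0.57, -0.175, 0.085]][ WARN:0@0.671] global loadsave.cpp:1063 imwrite_ Unsupported depth image for selected encoder is fallbacked to CV_8U.
```

View pics/za.png

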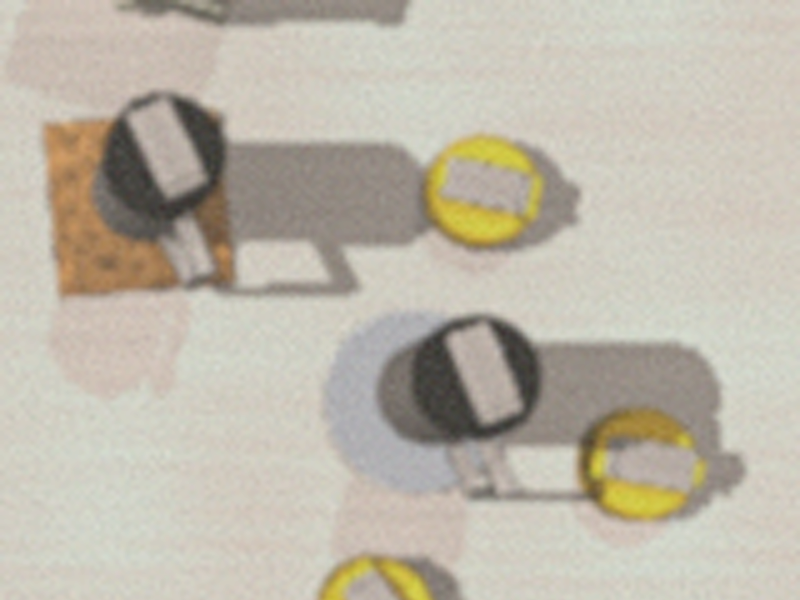

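View pics/zb.png

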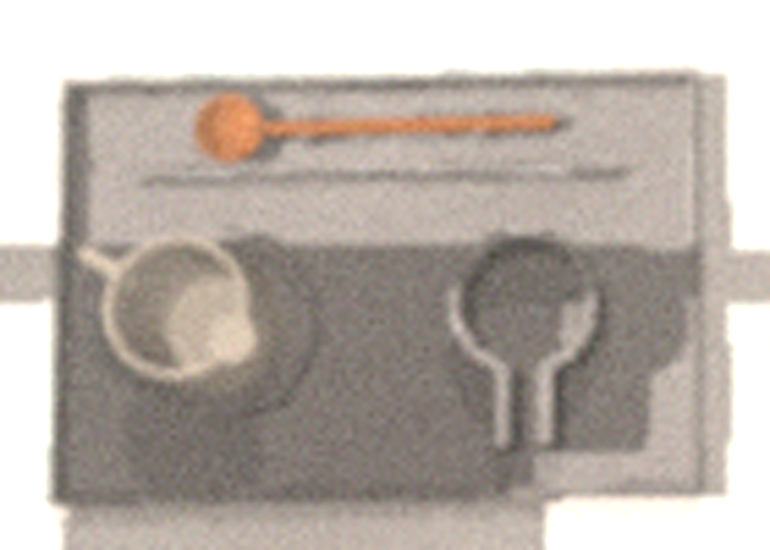

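Run:
```python
from h import *
from scipy.optimize import least_squares
im,d,P=cloud('top0'); Z=P[:,:,2]
# nest collar top
m=(Z>0.040)&(Z<.06)&(P[:,:,0]>.45)&(P[:,:,0]<.68)&(P[:,:,1]>.03)&(P[:,:,1]<.19)
Q=P[m]; print(len(Q),Q.min(0),Q.max(0),np.median(Q,0))
ring=Q[Q[:,0]>0.57]
f=least_squares(lambda p:np.hypot(ring[:,0]-p[0],ring[:,1]-p[1])-p[2],[.585,.125,.034],loss='soft_l1',f_scale=.002); print('nest',f.x)
c=f.x[:2]; sl=Q[(np.hypot(*(Q[:,:2]-c).T)>.042)]; dd=sl[:,:2].mean(0)-c; print('slot',len(sl),dd,np.degrees(np.arctan2(*(-dd[::-1]))))
V=im[:,:,:].max(2).astype(int)
for nm,c in dict(glass=(.487,-.3355),cork=(.598,-.176)).items():
    r=np.hypot(P[:,:,0]-c[0],P[:,:,1]-c[1])
    mm=(r<.075)&(r>.036)&(Z>.05)&(Z<.115)
    Q=P[mm]; dd=Q[:,:2]-c; a=np.degrees(np.arctan2(-dd[:,1],-dd[:,0])); print(nm,'handle',len(Q),np.median(a),a.round()[:60:3],np.median(Q[:,2]))
    cv=(r<.034)&(Z>.13)&(V>75); q=P[cv][:,:2]; e=np.linalg.svd(q-q.mean(0))[2][0]; print('cover',len(q),q.mean(0),np.degrees(np.arctan2(e[1],e[0])))
R=cv2.Rodrigues(robot.camera_params('wrist')['rvec'])[0]; t=robot.camera_params('wrist')['tvec']
s=robot.state(); from scipy.spatial.transform import Rotation as Ro
T=Ro.from_euler('xyz',s['tcp_rot'],degrees=True).as_matrix()
print('cam in tool',T.T@(-R.T@t-s['position']), (R@T).round(2).tolist())
```

```text
286 [0.49750433 0.08657509 0.04052622] [0.60556978 0.16081501 0.05964725] [0.55103847 0.12073    0.05008152]
nest [0.56809429 0.12327485 0.03464105]
slot 75 [-0.05584306 -0.00330831] 3.3904129325345447
glass handle 48 21.102130454059097 [21. 17. 27. 22. 19. 28. 22. 18. 27. 23. 20. 27. 19. 25. 18. 20.] 0.09503761526154253
cover 202 [ 0.4894844  -0.33536913] -159.78489209378694
cork handle 47 25.1861306830983 [27. 22. 32. 27. 23. 30. 27. 23. 32. 27. 24. 30. 27. 21. 22. 27.] 0.0949589410390008
cover 204 [ 0.6014782  -0.17546555] -155.21776693526127
cam in tool [ 0.08169023 -0.00026094 -0.17179375] [[-0.0, 1.0, -0.0], [-0.95, -0.0, -0.31], [-0.31, 0.0, 0.95]]
```

Emit:
carry_out --increments '[[[0, 0.0242, -0.0366, 0.007, 0], [0, 0.0242, -0.0366, 0.007, 0], [0, 0.0242, -0.0366, 0.007, 0], [0, 0.0242, -0.0366, 0.007, 0], [0, 0.0242, -0.0366, 0.007, 0], [0, 0.0242, -0.0366, 0.007, 0], [0, 0.0242, -0.0366, 0.007, 0], [0, 0.0242, -0.0366, 0.007, 0], [0, 0.0242, -0.0366, 0.007, 0], [0, 0.0242, -0.0366, 0.007, 0], [0, 0.0242, -0.0366, 0.007, 0], [0, 0.0242, -0.0366, 0.007, 0], [0, 0.0242, -0.0366, 0.007, 0], [0, 0.0242, -0.0366, 0.007, 0], [0, 0, 0, 0, 0], [0, 0, 0, 0, 0], [0, 0, 0, 0, 0]]]'

```text
time_s: 2.28
position: [0.5995, 0.1109, 0.2997]
tcp_rot: [-180.0, -0.1, 157.3]
force: [-0.4, -0.2, -0.7]
finger_gap: 0.0856
```

Run:
```python
from h import *
im,d,p=grab('wrist','wn'); s=robot.state(); print(s['time_s'],s['position'],s['tcp_rot'],s['joints'])
```

```text
2.325 [0.59954046 0.11091897 0.29983906] [-1.79990644e+02 -4.09809566e-02  1.57290875e+02] [ 8.13301900e+00  5.56397780e+00  9.29027039e+01  1.31184440e-02
  8.15733007e+01 -5.91597863e+01]
```

View pics/wn.png

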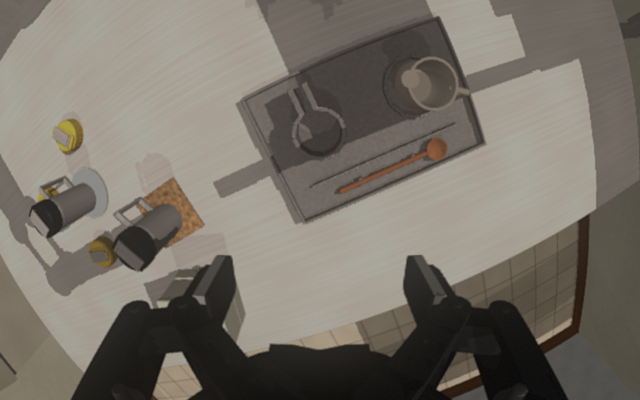

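```bash
cat >> h.py <<'E'
def wray(tag,uv,z):
    im,d,K,R,t=load(tag)
    n=cv2.fisheye.undistortPoints(np.asarray(uv,float).reshape(-1,1,2),K,np.zeros(4)).reshape(-1,2)
    r=np.c_[n,np.ones(len(n))]@R; o=-R.T@t
    return o+r*((z-o[2])/r[:,2])[:,None]
def wcloud(tag):
    im,d,K,R,t=load(tag)
    v,u=np.mgrid[:400,:640]
    n=cv2.fisheye.undistortPoints(np.stack([u,v],-1).reshape(-1,1,2).astype(float),K,np.zeros(4)).reshape(400,640,2)
    P=np.concatenate([n,np.ones((400,640,1))],-1)*d[...,None]
    return im,d,(P-t)@R
def zoom(tag,u0,u1,v0,v1,f,out,g=1.8):
    im=load(tag)[0]; a=cv2.resize(im[v0:v1,u0:u1],None,fx=f,fy=f,interpolation=cv2.INTER_CUBIC)
    cv2.imwrite('pics/'+out+'.png',np.clip(a[:,:,::-1].astype(float)*g,0,255).astype(np.uint8))
E
python3 - <<'E'
from h import *
from scipy.optimize import least_squares
zoom('wn',265,365,70,170,6,'zn',2.0)
im,d,P=wcloud('wn'); Z=P[:,:,2]
m=(Z>0.038)&(Z<.062)&(P[:,:,0]>.45)&(P[:,:,0]<.63)&(P[:,:,1]>.05)&(P[:,:,1]<.19)
v,u=np.nonzero(m); Q=P[m]; print(len(Q),np.median(Q,0))
W=wray('wn',np.c_[u,v],.05)
ring=W[W[:,0]>.56][:,:2]
f=least_squares(lambda p:np.hypot(*(ring-p[:2]).T)-p[2],[.57,.123,.034],loss='soft_l1',f_scale=.002); print('nest',f.x)
c=f.x[:2]; w=W[:,:2]-c; sl=w[(np.hypot(*w.T)>.042)&(np.hypot(*w.T)<.07)]
print(len(sl),sl.mean(0),np.degrees(np.arctan2(-sl[:,1].mean(),-sl[:,0].mean())))
for k in ((-.075,-.06),(-.06,-.05),(-.05,-.04)):
    b=sl[(sl[:,0]>k[0])&(sl[:,0]<k[1])]; print(k,b[b[:,1]<b[:,1].mean()][:,1].mean(),b[b[:,1]>b[:,1].mean()][:,1].mean())
E
```

```text
1050 [0.55024543 0.12083261 0.04986663]
nest [0.5659006  0.12450036 0.03397789]
258 [-0.05479534 -0.00232851] 2.4332989658822743
(-0.075, -0.06) -0.012444710914639539 0.007750852170743232
(-0.06, -0.05) -0.012907675076359397 0.007887682806522653
(-0.05, -0.04) -0.011663067010668977 0.008868535422780906
```

View pics/zn.png

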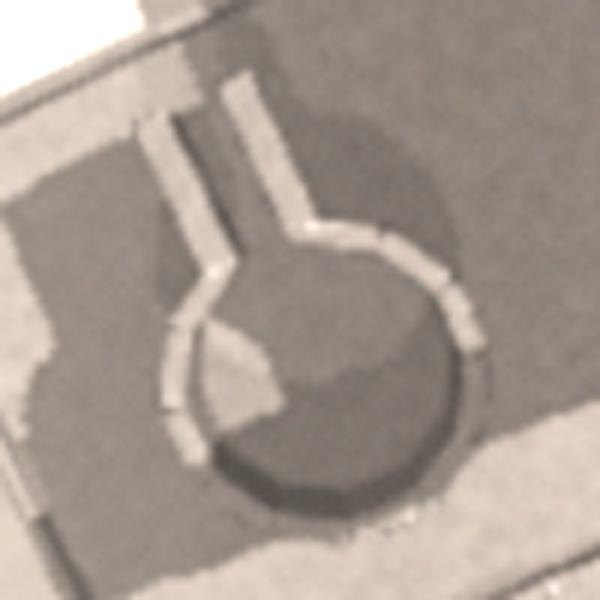

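```bash
cat >> h.py <<'E'
from scipy.optimize import least_squares
def nestfit(W):
    W=W[:,:2]
    def res(p):
        c,s=np.cos(p[2]),np.sin(p[2]); q=(W-p[:2])@np.array([[c,-s],[s,c]])
        rr=np.hypot(q[:,0],q[:,1])
        a=np.abs(rr-.034)+ (q[:,0]<-.034)*0
        b=np.abs(np.abs(q[:,1])-p[3])
        return np.where(q[:,0]<-.038,b,np.where(q[:,0]>-.028,a,0))
    return least_squares(res,[.567,.1235,.04,.0095],loss='soft_l1',f_scale=.002)
E
python3 - <<'E'
from h import *
for tag,cl in(('wn',wcloud),('top0',cloud)):
    im,d,P=cl(tag); Z=P[:,:,2]
    for lo,hi in((.038,.062),(.044,.056),(.046,.06)):
        m=(Z>lo)&(Z<hi)&(P[:,:,0]>.45)&(P[:,:,0]<.63)&(P[:,:,1]>.05)&(P[:,:,1]<.19)
        v,u=np.nonzero(m)
        W=wray(tag,np.c_[u,v],.05) if tag=='wn' else np.array([ray(tag,a,b,.05) for a,b in zip(u,v)])
        f=nestfit(W); print(tag,lo,f.x,np.degrees(f.x[2]),f.cost)
# tray edges from picture: corners in wrist
c=wray('wn',[(241,103),(438,17),(484,142),(302,221)],.01); print(c)
for i in range(4):
    e=c[(i+1)%4]-c[i]; print(np.linalg.norm(e),np.degrees(np.arctan2(e[1],e[0])))
E
```

```text
wn 0.038 [0.56596628 0.12450509 0.03819726 0.01021898] 2.188542056357296 0.0017005685948298646
wn 0.044 [0.56640982 0.12435248 0.03616684 0.01026159] 2.0722075743785764 0.001475204584731494
wn 0.046 [0.56655768 0.12432331 0.03628723 0.01030227] 2.0791053485395734 0.0013861134044637644
top0 0.038 [0.56875174 0.12327526 0.04196062 0.01015595] 2.404166662413085 0.0005488127626935783
top0 0.044 [0.56916132 0.1234192  0.03771685 0.00990638] 2.161016455619686 0.0004590715506618336
top0 0.046 [0.56935479 0.12362288 0.03465289 0.00967325] 1.9854642814473276 0.0003732463614245105
[[0.48078788 0.03415524 0.01      ]
 [0.46526482 0.36513009 0.01      ]
 [0.67969574 0.37236848 0.01      ]
 [0.68941102 0.04347034 0.01      ]]
0.3313386680813664 92.68526298998657
0.2145530521572059 1.933360031427603
0.32904160441007885 -88.30803847482935
0.20883099930743104 -177.44342190109327
```

Emit:
carry_out --increments '[[[0, -0.0075, -0.0462, 0.01, 0], [0, -0.0075, -0.0462, 0.01, 0], [0, -0.0075, -0.0462, 0.01, 0], [0, -0.0075, -0.0462, 0.01, 0], [0, -0.0075, -0.0462, 0.01, 0], [0, -0.0075, -0.0462, 0.01, 0], [0, -0.0075, -0.0462, 0.01, 0], [0, -0.0075, -0.0462, 0.01, 0], [0, -0.0075, -0.0462, 0.01, 0], [0, -0.0075, -0.0462, 0.01, 0], [0, 0, 0, 0, 0], [0, 0, 0, 0, 0], [0, 0, 0, 0, 0]]]'

```text
time_s: 3.95
position: [0.5257, -0.3504, 0.3999]
tcp_rot: [180.0, -0.0, 157.3]
force: [0.4, -0.2, 0.1]
finger_gap: 0.0856
```

Run:
```python
from h import *
im,d,p=grab('wrist','wm'); s=robot.state(); print(s['time_s'],s['position'],s['tcp_rot'])
im,d,P=wcloud('wm'); Z=P[:,:,2]; V=im.max(2).astype(int)
c=np.array([.487,-.3355])
for it in range(2):
    r=np.hypot(P[:,:,0]-c[0],P[:,:,1]-c[1])
    m=(r<.045)&(Z>.128)&(Z<.16)
    cv=m&(Z>.143)&(V>75)
    v,u=np.nonzero(cv); q=wray('wm',np.c_[u,v],.149)[:,:2]; e=np.linalg.svd(q-q.mean(0))[2][0]
    mr=cv2.minAreaRect(q.astype(np.float32)); print('cover',len(q),q.mean(0),np.degrees(np.arctan2(e[1],e[0])),mr)
    v,u=np.nonzero(m); 
    W=wray('wm',np.c_[u,v],.139)[:,:2]; print('disc',len(W),cv2.minEnclosingCircle(W.astype(np.float32)),W.mean(0), cv2.minEnclosingCircle(P[m][:,:2].astype(np.float32)))
mm=(r<.075)&(r>.038)&(Z>.05)&(Z<.115); v,u=np.nonzero(mm); q=wray('wm',np.c_[u,v],.095)[:,:2]-c
print('handle',len(q),q.mean(0),np.median(P[mm][:,2]),np.degrees(np.arctan2(-q[:,1].mean(),-q[:,0].mean())))
zoom('wm',250,390,60,200,4,'zm')
```

```text
4.0 [ 0.52566259 -0.35047439  0.39998139] [ 1.79977226e+02 -2.37543500e-02  1.57323902e+02]
cover 620 [ 0.48684928 -0.33476256] 21.725327286420864 ((0.48598191142082214, -0.33512264490127563), (0.05820557847619057, 0.02404056489467621), 22.146076202392578)
disc 1511 ((0.48537641763687134, -0.3354741334915161), 0.03152674436569214) [ 0.48522757 -0.33506967] ((0.485429048538208, -0.335464209318161), 0.03169134259223938)
cover 620 [ 0.48684928 -0.33476256] 21.725327286420864 ((0.48598191142082214, -0.33512264490127563), (0.05820557847619057, 0.02404056489467621), 22.146076202392578)
disc 1511 ((0.48537641763687134, -0.3354741334915161), 0.03152674436569214) [ 0.48522757 -0.33506967] ((0.485429048538208, -0.335464209318161), 0.03169134259223938)
handle 116 [-0.04829378 -0.01846693] 0.0949821083667472 20.92621888127335
```

View pics/wm.png

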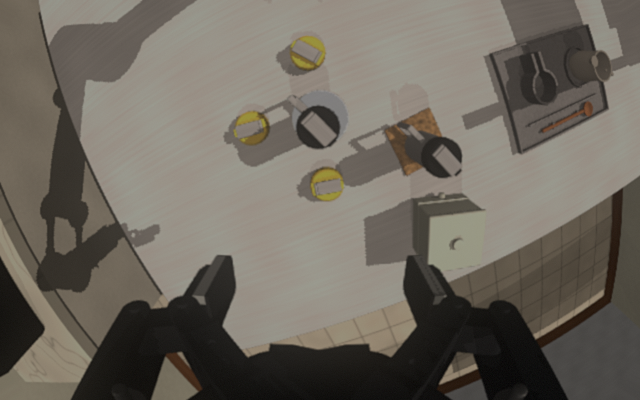

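View pics/zm.png

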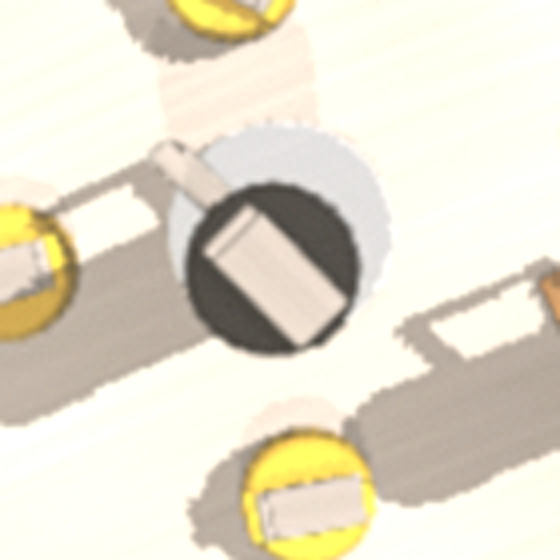

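Emit:
carry_out --increments '[[[0, -0.0099, 0.0037, -0.025, 0], [0, -0.0099, 0.0037, -0.03, 0], [0, -0.0099, 0.0037, -0.03, 0], [0, -0.0098, 0.0037, -0.03, 0], [0, 0, 0, -0.03, 0], [0, 0, 0, -0.03, 0], [0, 0, 0, -0.02, 0], [0, 0, 0, 0, 0], [0, 0, 0, 0, 0]]]'

```text
time_s: 5.12
position: [0.4866, -0.3376, 0.2065]
tcp_rot: [-180.0, 0.1, 157.2]
force: [0.1, 0.6, 0.2]
finger_gap: 0.0854
```

Run:
```python
from h import *
im,d,p=grab('wrist','wm2'); grab('scene','s2')
zoom('s2',180,340,180,320,5,'zs2')
```

```text
(no output)
```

View pics/wm2.png

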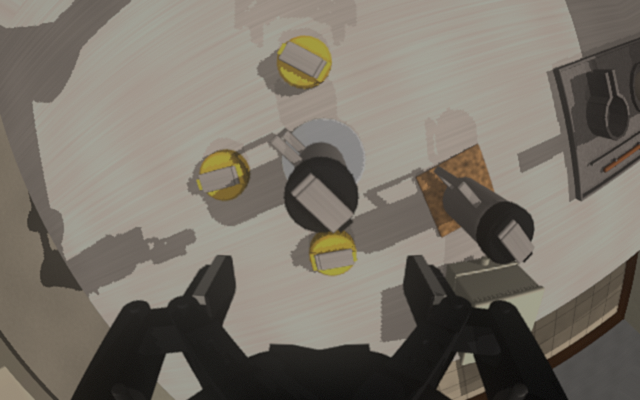

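Emit:
carry_out --increments '[[[0, 0.0005, 0.0018, -0.025, 0], [0, 0, 0, -0.025, 0], [0, 0, 0, -0.025, 0], [0, 0, 0, -0.02, 0], [0, 0, 0, -0.009, 0], [0, 0, 0, 0, 0]]]'

```text
time_s: 5.98
position: [0.4862, -0.3355, 0.1009]
tcp_rot: [180.0, -0.0, 157.2]
force: [0.4, 0.0, 0.3]
finger_gap: 0.0853
```

Run:
```python
from h import *
im,d,p=grab('wrist','wm3'); grab('scene','s3')
zoom('s3',180,340,180,300,5,'zs3'); s=robot.state(); print(s['position'],s['tcp_rot'],s['force'])
```

```text
[ 0.48698164 -0.33605853  0.10219496] [-1.79976607e+02  9.31234239e-02  1.57205610e+02] [0.43533051 0.46524125 1.19469513]
```

View pics/wm3.png

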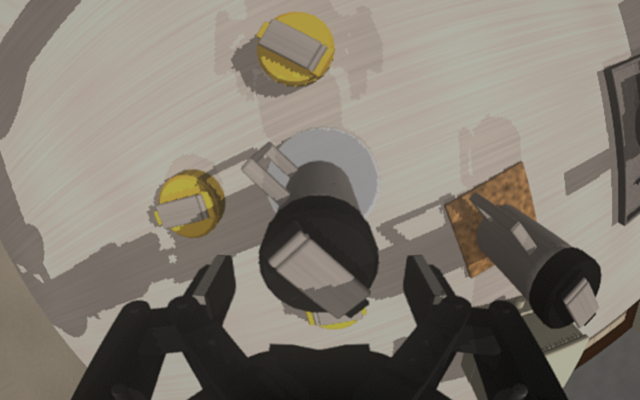

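View pics/zs3.png

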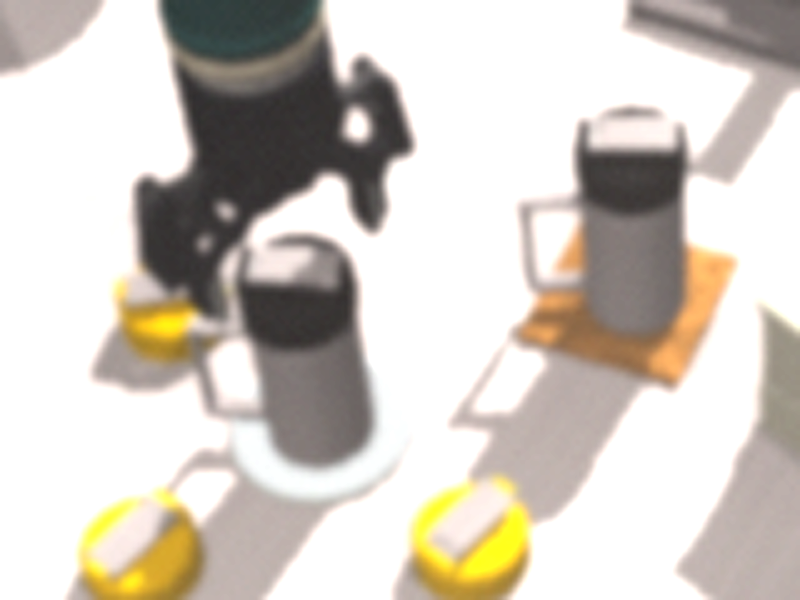

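Run:
```python
from h import *
s=robot.state(); p=s['position']; a=np.radians(157.2)
ty=np.array([np.sin(a),-np.cos(a),0])
pts=np.array([p,p+[0,0,.03],p+[0,0,.03]+ty*.043,p+[0,0,.03]-ty*.043,[.4862,-.3356,.149],[.4862,-.3356,.006]])
for tag in('s3',):
    z=np.load('pics/s3.npz'); q=cv2.projectPoints(pts,z['r'],z['t'],z['K'],None)[0].reshape(-1,2)
    print(q, (q-[180,180])*5)
q=robot.camera_params('wrist'); X=(cv2.Rodrigues(q['rvec'])[0]@pts.T).T+q['tvec'].ravel()
print(cv2.fisheye.distortPoints((X[:,:2]/X[:,2:])[:,None],q['K'],np.zeros(4)).reshape(-1,2))
im,d,P=cloud('s3')
for u,v in((222,242),(255,222),(240,240),(240,230),(245,262),(240,252),(235,205)): print(u,v,P[v,u])
```

```text
[[240.40162034 243.69814506]
 [238.99200674 236.33688229]
 [252.7394812  228.12937216]
 [224.81115709 244.80312585]
 [238.02695154 231.8783359 ]
 [244.4799548  265.53404698]] [[302.00810169 318.49072528]
 [294.96003368 281.68441147]
 [363.697406   240.64686081]
 [224.05578547 324.01562925]
 [290.13475771 259.3916795 ]
 [322.39977402 427.67023489]]
[[319.24378427 237.00453248]
 [319.31681179 261.50010749]
 [399.40765464 260.0189085 ]
 [239.1773879  260.18487734]
 [319.62024593 277.40492493]
 [319.23740236 190.0405316 ]]
222 242 [ 0.47119546 -0.38398007  0.15293547]
255 222 [ 0.51452642 -0.2968877   0.16234487]
240 240 [ 0.50009172 -0.34954077  0.13915058]
240 230 [ 0.48719062 -0.3280232   0.14898977]
245 262 [ 0.50671588 -0.35384731  0.05600911]
240 252 [ 0.50331758 -0.36170072  0.1057148 ]
235 205 [ 0.51532328 -0.36092532  0.28633643]
```

Emit:
carry_out --increments '[[[1, 0, 0, 0, 0], [1, 0, 0, 0, 0], [1, 0, 0, 0, 0], [1, 0, 0, 0, 0], [1, 0, 0, 0, 0], [1, 0, 0, 0, 0], [1, 0, 0, 0, 0], [1, 0, 0, 0, 0]]]'

```text
time_s: 7.08
position: [0.4898, -0.3388, 0.106]
tcp_rot: [-179.8, 0.6, 157.2]
force: [0.8, -1.8, 11.0]
finger_gap: 0.0431
```

Run:
```python
from h import *
im,d,p=grab('wrist','wm4');  s=robot.state(); print(s['position'],s['tcp_rot'],s['force'],s['moment'],s['finger_gap'])
```

```text
[ 0.48976875 -0.33877549  0.10601346] [-179.79261476    0.56022521  157.23443081] [ 0.39989081 -1.62775554 10.94103372] [-0.70510121  0.0294376  -0.00646609] 0.04322911750226975
```

View pics/wm4.png

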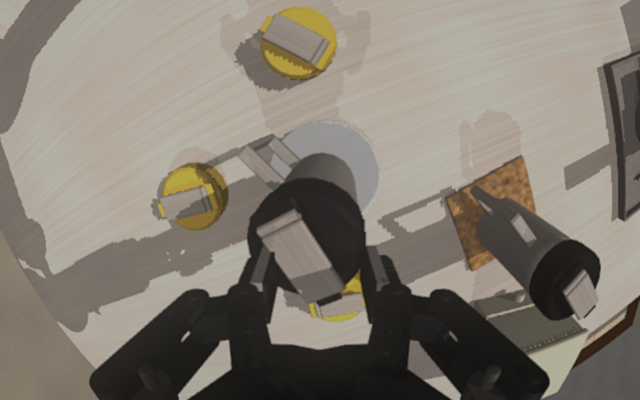

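Run:
```python
from h import *
from scipy.spatial.transform import Rotation as Ro
zoom('wm4',200,440,170,340,3.3,'z4')
zoom('wm3',180,460,180,330,2.8,'z3')
for tag,pos,rot in (('wm3',[.4866,-.3358,.1015],[180,0,157.2]),('wm4',[.4898,-.3388,.106],[-179.8,.56,157.2])):
    im,d,P=wcloud(tag); T=Ro.from_euler('xyz',rot,degrees=True).as_matrix()
    Q=(P-pos)@T   # tool frame
    print(tag)
    pts=[(215,265),(225,262),(228,275),(215,290),(205,295),(420,265),(435,290),(320,275),(320,200),(320,225),(275,250)] if tag=='wm3' else [(262,260),(265,285),(258,280),(372,260),(370,285),(378,280),(300,250),(300,190),(340,275),(260,215),(350,225)]
    for u,v in pts: print((u,v),Q[v,u].round(4),P[v,u].round(4))
```

```text
wm3
(215, 265) [ 0.0117 -0.0473 -0.0544] [ 0.4575 -0.3748  0.1559]
(225, 262) [ 0.0121 -0.0431 -0.0518] [ 0.4588 -0.3709  0.1533]
(228, 275) [ 0.005  -0.0426 -0.0517] [ 0.4655 -0.3732  0.1532]
(215, 290) [ 0.0087 -0.0431 -0.0696] [ 0.4619 -0.3722  0.1711]
(205, 295) [ 0.012  -0.0442 -0.078 ] [ 0.4584 -0.3719  0.1795]
(420, 265) [ 0.0123  0.0453 -0.0553] [ 0.4929 -0.2893  0.1568]
(435, 290) [ 0.0125  0.0456 -0.0757] [ 0.4928 -0.2889  0.1772]
(320, 275) [ 0.0029  0.0004 -0.0467] [ 0.4841 -0.3343  0.1482]
(320, 200) [ 0.0325  0.0005 -0.0237] [ 0.4568 -0.3227  0.1252]
(320, 225) [ 0.0249  0.0004 -0.0378] [ 0.4638 -0.3257  0.1393]
(275, 250) [ 0.0146 -0.0206 -0.0436] [ 0.4651 -0.3491  0.1451]
wm4
(262, 260) [ 0.0125 -0.026  -0.0509] [ 0.4679 -0.3575  0.1569]
(265, 285) [ 0.0109 -0.022  -0.0687] [ 0.4707 -0.3543  0.1746]
(258, 280) [ 0.0117 -0.0252 -0.0664] [ 0.4687 -0.357   0.1723]
(372, 260) [ 0.0119  0.0239 -0.0499] [ 0.4877 -0.3118  0.1557]
(370, 285) [ 0.0074  0.0213 -0.0635] [ 0.4907 -0.3158  0.1694]
(378, 280) [ 0.0119  0.0238 -0.0666] [ 0.4876 -0.3117  0.1724]
(300, 250) [ 0.0145 -0.009  -0.0445] [ 0.4726 -0.3412  0.1504]
(300, 190) [ 0.0393 -0.0092 -0.0306] [ 0.4498 -0.3319  0.1362]
(340, 275) [-0.0046  0.0106 -0.0363] [ 0.4979 -0.3305  0.1423]
(260, 215) [ 0.0293 -0.0279 -0.038 ] [ 0.4517 -0.3529  0.1438]
(350, 225) [ 0.0243  0.0144 -0.038 ] [ 0.4727 -0.3158  0.1437]
```

View pics/z4.png

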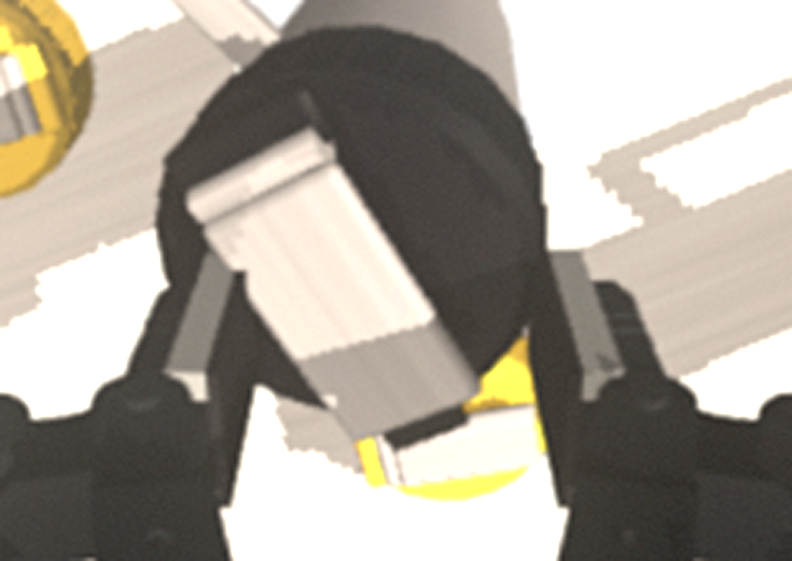

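View pics/z3.png

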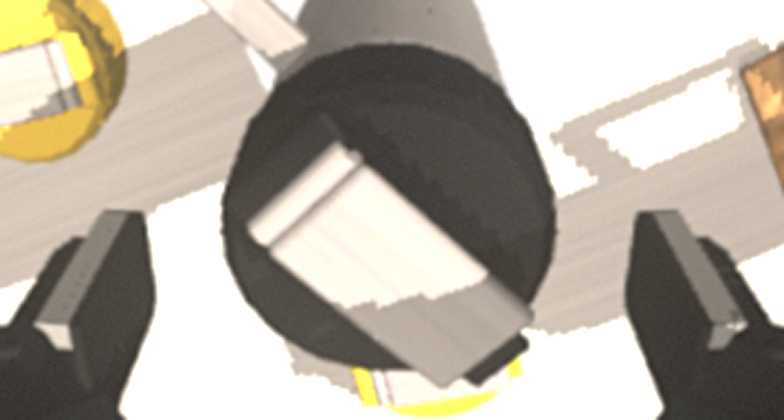

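Run:
```python
from h import *
from scipy.spatial.transform import Rotation as Ro
print(robot.tcp_to_grasp, [a for a in dir(robot) if a[0]!='_'])
for tag,pos,rot in (('wm3',[.4866,-.3358,.1015],[180,0,157.2]),('wm4',[.4898,-.3388,.106],[-179.8,.56,157.2])):
    im,d,P=wcloud(tag); T=Ro.from_euler('xyz',rot,degrees=True).as_matrix()
    Q=(P-pos)@T
    for u in ((218,226,320) if tag=='wm3' else (264,273,376,300)):
        print(tag,u,[(v,*(Q[v,u]*1000).round().astype(int)) for v in range(240,400,8)])
im,d,P=cloud('s3')
for v in range(200,236,3): print(v,[tuple((P[v,u]*1000).round().astype(int)) for u in (250,253,256)])
```

```text
0.0187 ['IKError', 'camera_params', 'close_job', 'read_camera', 'state', 'tcp_to_grasp']
wm3 218 [(240, np.int64(-52), np.int64(-102), np.int64(101)), (248, np.int64(-62), np.int64(-104), np.int64(102)), (256, np.int64(13), np.int64(-48), np.int64(-47)), (264, np.int64(13), np.int64(-45), np.int64(-55)), (272, np.int64(11), np.int64(-44), np.int64(-60)), (280, np.int64(11), np.int64(-43), np.int64(-65)), (288, np.int64(7), np.int64(-43), np.int64(-66)), (296, np.int64(5), np.int64(-43), np.int64(-69)), (304, np.int64(2), np.int64(-43), np.int64(-71)), (312, np.int64(0), np.int64(-42), np.int64(-73)), (320, np.int64(-4), np.int64(-43), np.int64(-74)), (328, np.int64(18), np.int64(-31), np.int64(-103)), (336, np.int64(17), np.int64(-30), np.int64(-106)), (344, np.int64(18), np.int64(-29), np.int64(-110)), (352, np.int64(18), np.int64(-28), np.int64(-113)), (360, np.int64(19), np.int64(-27), np.int64(-117)), (368, np.int64(18), np.int64(-27), np.int64(-119)), (376, np.int64(19), np.int64(-26), np.int64(-122)), (384, np.int64(18), np.int64(-25), np.int64(-124)), (392, np.int64(16), np.in
[... 7264 characters left out ...]
t64(-293), np.int64(153)), (np.int64(512), np.int64(-301), np.int64(169)), (np.int64(511), np.int64(-288), np.int64(156))]
224 [(np.int64(414), np.int64(-196), np.int64(1)), (np.int64(508), np.int64(-298), np.int64(152)), (np.int64(429), np.int64(-187), np.int64(0))]
227 [(np.int64(420), np.int64(-206), np.int64(0)), (np.int64(430), np.int64(-204), np.int64(3)), (np.int64(436), np.int64(-197), np.int64(0))]
230 [(np.int64(428), np.int64(-218), np.int64(3)), (np.int64(430), np.int64(-207), np.int64(-7)), (np.int64(442), np.int64(-207), np.int64(0))]
233 [(np.int64(509), np.int64(-317), np.int64(136)), (np.int64(439), np.int64(-220), np.int64(-2)), (np.int64(449), np.int64(-218), np.int64(1))]
```

Emit:
carry_out --increments '[[[0, 0, 0, 0.001, 0], [0, 0, 0, 0.0, 0], [0, 0, 0, 0, 0], [0, 0, 0, 0, 0], [0, 0, 0, 0, 0], [0, 0, 0, 0.03, 0], [0, 0.01, -0.004, 0.05, 0], [0, 0.01, -0.004, 0.05, 0], [0, 0.01, -0.004, 0.05, 0], [0, 0.007, -0.003, 0.05, 0], [0, 0, 0, 0.05, 0], [0, 0, 0, 0.018, 0], [0, 0, 0, 0, 0], [0, 0, 0, 0, 0], [0, 0, 0, 0, 0]]]'

```text
time_s: 9.0
position: [0.5225, -0.35, 0.3972]
tcp_rot: [179.9, -0.3, 157.2]
force: [0.3, -0.2, 0.2]
finger_gap: 0.0857
```

```bash
cat >> h.py <<'E'
def mugfit(tag,c,dz=0.0):
    im,d,P=wcloud(tag); Z=P[:,:,2]; V=im.max(2).astype(int); c=np.array(c)
    r=np.hypot(P[:,:,0]-c[0],P[:,:,1]-c[1])
    m=(r<.045)&(Z>.128+dz)&(Z<.16+dz)
    v,u=np.nonzero(m&(Z>.143+dz)&(V>75)); q=wray(tag,np.c_[u,v],.149+dz)[:,:2].astype(np.float32)
    print('cover',len(q),cv2.minAreaRect(q))
    v,u=np.nonzero(m&(Z<.143+dz)); W=wray(tag,np.c_[u,v],.139+dz)[:,:2]
    v,u=np.nonzero(m); W=wray(tag,np.c_[u,v],.139+dz)[:,:2]
    print('disc',len(W),cv2.minEnclosingCircle(W.astype(np.float32)))
    mm=(r<.075)&(r>.038)&(Z>.05+dz)&(Z<.115+dz); v,u=np.nonzero(mm); q=wray(tag,np.c_[u,v],.095+dz)[:,:2]-c
    print('handle',len(q),np.median(P[mm][:,2]),np.degrees(np.arctan2(-q[:,1].mean(),-q[:,0].mean())),'skirt z',np.median(Z[m&(Z<.143+dz)]),'cover z',np.median(Z[m&(Z>.143+dz)&(V>75)]))
E
python3 - <<'E'
from h import *
im,d,p=grab('wrist','wm5'); s=robot.state(); print(s['time_s'],s['position'],s['tcp_rot'],s['force'])
for c in((.486,-.3355),(.482,-.334)): mugfit('wm5',c)
zoom('wm5',220,430,50,210,3.7,'z5')
E
```

```text
9.05 [ 0.52266363 -0.3500551   0.39762769] [179.94717792  -0.22359407 157.20755915] [-0.02695816  0.91062029  0.20775466]
cover 631 ((0.4897696375846863, -0.33405059576034546), (0.05391206592321396, 0.024045730009675026), 5.287346363067627)
disc 1545 ((0.4864444434642792, -0.3346582055091858), 0.03210856392979622)
handle 112 0.09485407857632894 19.323061391186258 skirt z 0.13977356204891275 cover z 0.14927729726914019
cover 631 ((0.4897696375846863, -0.33405059576034546), (0.05391206592321396, 0.024045730009675026), 5.287346363067627)
disc 1545 ((0.4864444434642792, -0.3346582055091858), 0.03210856392979622)
handle 98 0.09478936906651346 22.513468512223863 skirt z 0.13977356204891275 cover z 0.14927729726914019
```

View pics/z5.png

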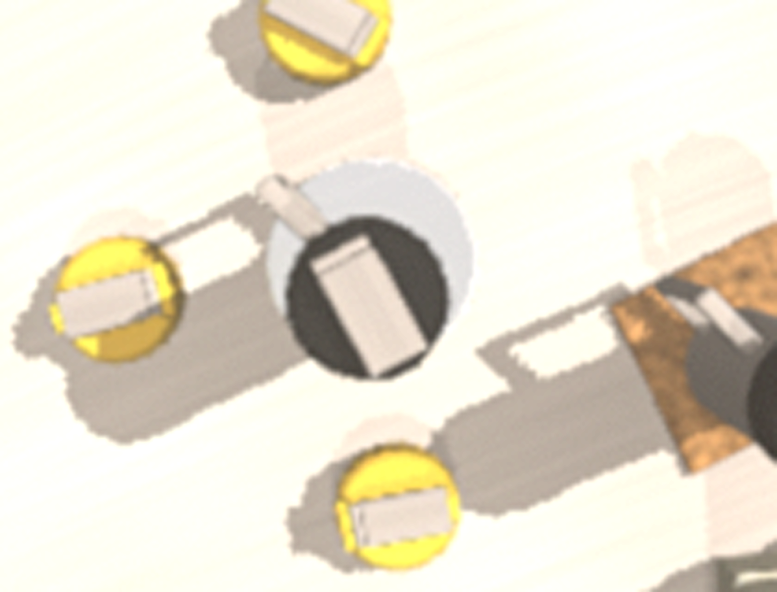

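Run:
```python
from h import *
for tag,c in(('wm',(.4854,-.3355)),('wm5',(.4864,-.3347))):
    im,d,P=wcloud(tag); Z=P[:,:,2]; r=np.hypot(P[:,:,0]-c[0],P[:,:,1]-c[1])
    for lo in(.036,.042):
        mm=(r<.075)&(r>lo)&(Z>.085)&(Z<.105); v,u=np.nonzero(mm); q=wray(tag,np.c_[u,v],.095)[:,:2].astype(np.float32)
        e=cv2.fitLine(q,cv2.DIST_HUBER,0,.001,.001).ravel(); w=q.mean(0)-c
        print(tag,len(q),'line',np.degrees(np.arctan(e[1]/e[0])),'centre',np.degrees(np.arctan2(-w[1],-w[0])),w, 'maxr',np.hypot(*(q-c).T).max())
```

```text
wm 117 line 21.982162 centre 21.7944752884209 [-0.04599435 -0.01839128] maxr 0.06248269955540063
wm 90 line 23.832409 centre 21.875517538717666 [-0.04892845 -0.01964483] maxr 0.06248269955540063
wm5 120 line 19.674463 centre 20.343854834737904 [-0.04652163 -0.01724936] maxr 0.06371755616088441
wm5 93 line 22.559328 centre 20.237824362010418 [-0.04950371 -0.01825093] maxr 0.06371755616088441
```

Emit:
carry_out --increments '[[[0, -0.009, 0.004, -0.03, 0], [0, -0.009, 0.004, -0.04, 0], [0, -0.009, 0.004, -0.04, 0], [0, -0.0085, 0.0035, -0.04, 0], [0, 0, 0, -0.04, 0], [0, 0, 0, -0.04, 0], [0, 0, 0, -0.03, 0], [0, 0, 0, -0.02, 0], [0, 0, 0, -0.02, 0], [0, 0, 0, -0.015, 0], [0, 0, 0, -0.008, 0], [0, 0, 0, -0.003, 0], [0, 0, 0, 0, 0], [0, 0, 0, 0, 0]]]'

```text
time_s: 10.8
position: [0.4884, -0.3354, 0.075]
tcp_rot: [-180.0, 0.1, 157.2]
force: [-0.2, -0.6, 0.2]
finger_gap: 0.0854
```

Run:
```python
from h import *
grab('wrist','wm6'); grab('scene','s6'); s=robot.state(); print(s['time_s'],s['position'],s['tcp_rot'],s['force'])
zoom('s6',180,340,180,300,5,'zs6')
```

```text
10.9 [ 0.48819702 -0.3353481   0.07487203] [-1.79983201e+02  6.81325550e-02  1.57203353e+02] [ 0.15198104 -0.58473254  0.37682665]
```

View pics/wm6.png

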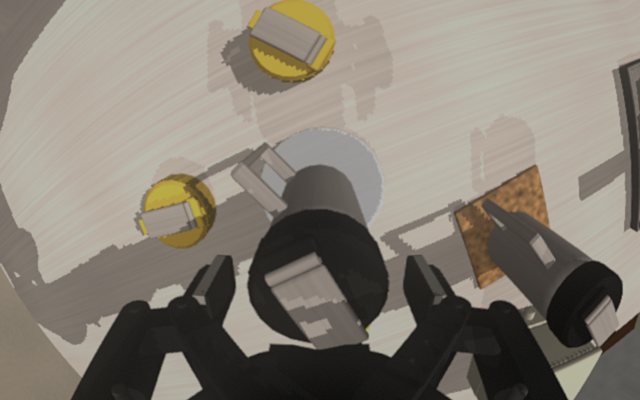

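View pics/zs6.png

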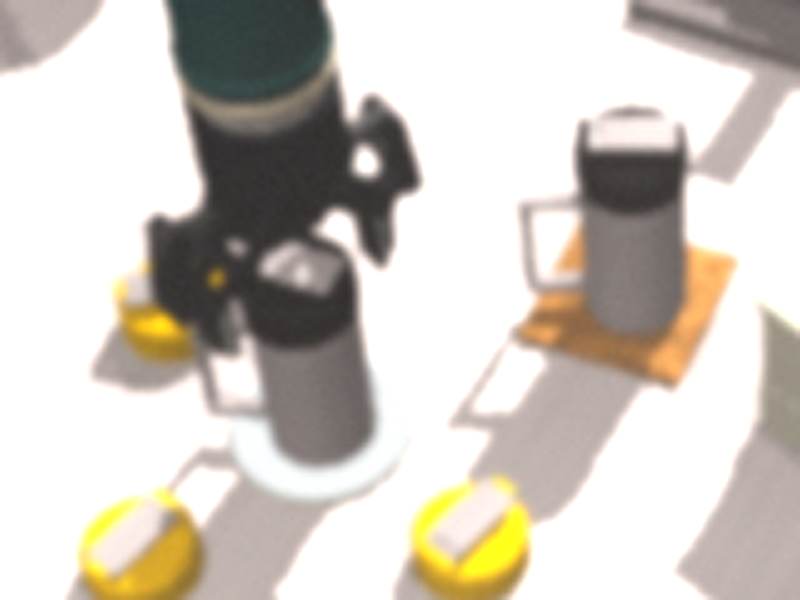

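Emit:
carry_out --increments '[[[0, -0.001, 0, -0.003, 0], [0, 0, 0, 0, 0], [1, 0, 0, 0, 0], [1, 0, 0, 0, 0], [1, 0, 0, 0, 0], [1, 0, 0, 0, 0], [1, 0, 0, 0, 0], [1, 0, 0, 0, 0]]]'

```text
time_s: 11.9
position: [0.4869, -0.3353, 0.0715]
tcp_rot: [-180.0, 0.0, 157.2]
force: [-0.9, -0.2, 2.9]
finger_gap: 0.0616
```

Run:
```python
from h import *
grab('wrist','wm7'); s=robot.state(); print(s['time_s'],s['position'],s['tcp_rot'],s['force'],s['moment'],s['finger_gap'])
zoom('wm7',200,440,130,340,2.8,'z7')
```

```text
11.95 [ 0.48690008 -0.33523685  0.07147558] [-1.79983458e+02  2.31445437e-02  1.57210404e+02] [-0.90782752 -0.13439307  3.44411072] [-0.07473066  0.23206128  0.04987084] 0.06130318112653307
```

View pics/z7.png

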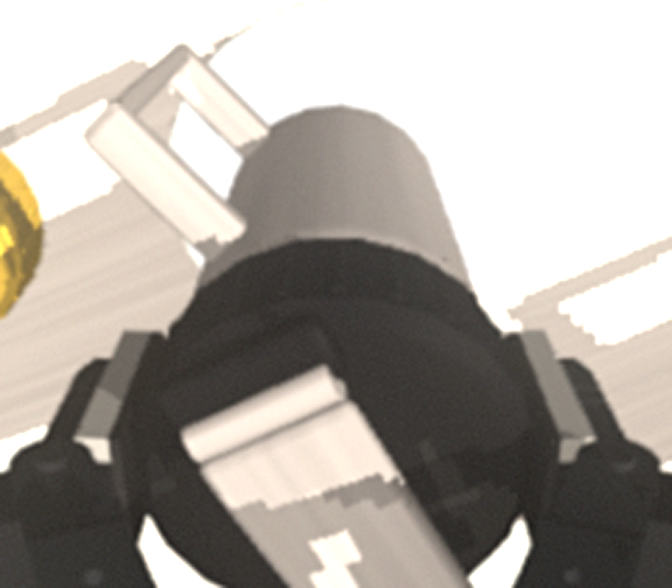

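Emit:
carry_out --increments '[[[1, 0, 0, -0.003, 0], [1, 0, 0, -0.003, 3], [1, 0, 0, 0, 4], [1, 0, 0, 0, 4], [1, 0, 0, 0, 4], [1, 0, 0, 0, 0]]]'

```text
time_s: 12.7
position: [0.4903, -0.3375, 0.0697]
tcp_rot: [-179.8, 0.4, 172.2]
force: [-0.4, -0.4, 16.7]
finger_gap: 0.0612
```

Run:
```python
from h import *
grab('wrist','wm8'); s=robot.state(); print(s['time_s'],s['position'],s['tcp_rot'],s['force'],s['moment'],s['finger_gap'])
zoom('wm8',200,440,130,340,2.8,'z8')
```

```text
12.75 [ 0.4903714  -0.33748314  0.06975545] [-179.76642835    0.4509581   172.21987626] [-0.34353367 -0.49469386 16.77621343] [0.04926014 0.12216026 0.065865  ] 0.06106944878710819
```

View pics/z8.png

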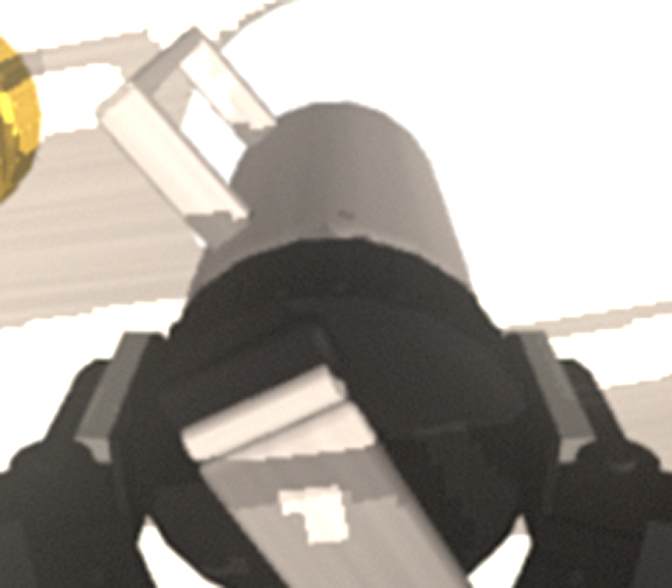

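Emit:
carry_out --increments '[[[1, 0, 0, 0.006, 0], [1, 0, 0, 0.01, 0], [1, 0, 0, 0.02, 0], [1, 0, 0, 0.03, 0], [1, 0, 0, 0.04, 0], [1, 0, 0, 0.04, 0], [1, 0, 0, 0.04, 0], [1, 0, 0, 0.02, 0], [1, 0, 0, 0, 0], [1, 0, 0, 0, 0]]]'

```text
time_s: 14.0
position: [0.4858, -0.3343, 0.2689]
tcp_rot: [179.9, -0.2, 172.2]
force: [-1.1, 0.8, -4.8]
finger_gap: 0.0611
```

Run:
```python
from h import *
grab('wrist','wm9'); s=robot.state(); print(s['time_s'],s['position'],s['tcp_rot'],s['force'],s['moment'],s['finger_gap'])
np.save('pics/wm9p.npy',np.r_[s['position'],s['tcp_rot']])
grab('scene','s9'); zoom('s9',150,350,100,300,3,'zs9')
```

```text
14.05 [ 0.48561599 -0.33413252  0.26844754] [179.87332619  -0.22439965 172.20486183] [-0.3580857  -0.35526639 -4.77780474] [0.01952024 0.06863682 0.04313208] 0.06111790461826325
```

View pics/zs9.png

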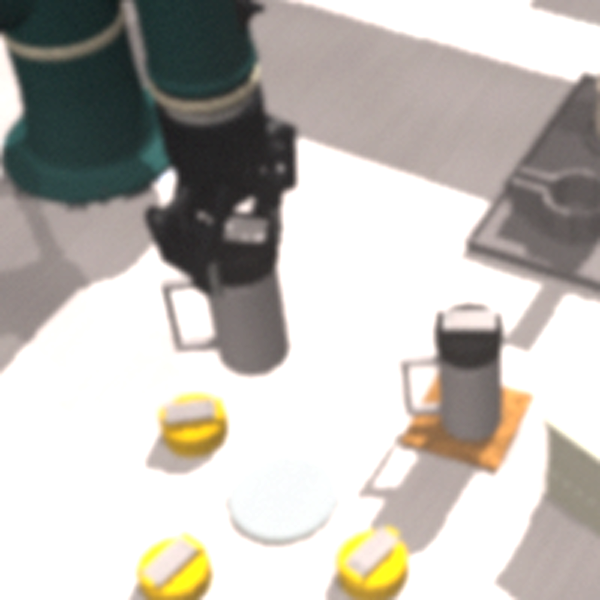

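View pics/wm9.png

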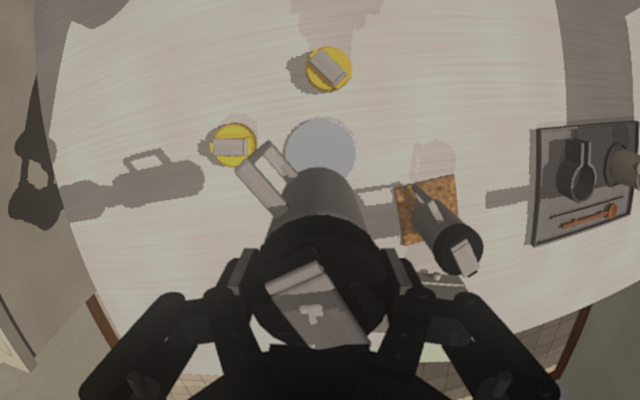

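```bash
cat >> h.py <<'E'
from scipy.spatial.transform import Rotation as Ro
def held(tag,p):
    im,d,P=wcloud(tag); T=Ro.from_euler('xyz',p[3:],degrees=True).as_matrix(); Q=(P-p[:3])@T
    v,u=np.mgrid[:400,:640]
    near=(np.hypot(Q[...,0],Q[...,1])<.075)&(Q[...,2]<.064)
    b=near&(Q[...,2]>-.02)&(np.hypot(Q[...,0],Q[...,1])<.036)&(v>150)
    B=Q[b]; f=least_squares(lambda x:np.hypot(B[:,0]-x[0]-x[2]*B[:,2],B[:,1]-x[1]-x[3]*B[:,2])-.0295,[0,0,0,0],loss='soft_l1',f_scale=.001)
    print('body n',len(B),'axis x,y at tool z=0, slopes',f.x.round(4))
    a=f.x
    X=Q[...,0]-a[0]-a[2]*Q[...,2]; Y=Q[...,1]-a[1]-a[3]*Q[...,2]; r=np.hypot(X,Y)
    h=near&(r>.036)&(r<.066)&(Q[...,2]>-.03)&(Q[...,2]<.06)
    ang=np.degrees(np.arctan2(Y[h],X[h])); ok=np.abs(ang-np.median(ang))<15
    x,y=X[h][ok],Y[h][ok]
    print('handle n',ok.sum(),'ang tool',np.median(ang),np.degrees(np.arctan2(y.mean(),x.mean())), 'edges',np.percentile(ang[ok],[3,97]))
    at=np.degrees(np.arctan2(y.mean(),x.mean()))
    hw=T@np.array([np.cos(np.radians(at)),np.sin(np.radians(at)),0]); print('handle world dir -> mug yaw',np.degrees(np.arctan2(-hw[1],-hw[0])))
    # line fit on top strap
    ts=h&(Q[...,2]<-.012); q=np.c_[X[ts],Y[ts]].astype(np.float32)
    e=cv2.fitLine(q,cv2.DIST_HUBER,0,.001,.001).ravel(); print('strap line ang tool',np.degrees(np.arctan2(e[1],e[0])),len(q))
    return Q
E
python3 - <<'E'
from h import *
p=np.load('pics/wm9p.npy'); Q=held('wm9',p)
for u,v in((240,160),(250,185),(265,205),(265,150),(280,170),(250,160)): print(u,v,(Q[v,u]*1000).round(1))
E
```

```text
body n 2256 axis x,y at tool z=0, slopes [ 0.0011 -0.001  -0.0016 -0.013 ]
handle n 1750 ang tool -36.470957298233515 -36.989532020418395 edges [-43.69749398 -31.58011967]
handle world dir -> mug yaw 29.19435813480825
strap line ang tool -36.078514 1123
240 160 [   0.5 -109.7  242.3]
250 185 [ 39.9 -34.7 -25. ]
265 205 [ 28.8 -27.8 -23.5]
265 150 [ 50.2 -34.1  19.9]
280 170 [ 31.3 -28.1  44.5]
250 160 [ 51.9 -34.9 -20.7]
```

Emit:
carry_out --increments '[[[1, 0.003, 0.018, 0.005, -2], [1, 0.0068, 0.0382, 0, -2.2], [1, 0.0068, 0.0382, 0, -2.2], [1, 0.0068, 0.0382, 0, -2.2], [1, 0.0068, 0.0382, 0, -2.2], [1, 0.0068, 0.0382, 0, -2.2], [1, 0.0068, 0.0382, 0, -2.2], [1, 0.0068, 0.0382, 0, -2.2], [1, 0.0068, 0.0382, 0, -2.2], [1, 0.0068, 0.0382, 0, -2.2], [1, 0.0068, 0.0382, 0, -2.2], [1, 0.0068, 0.0382, 0, -2.2], [1, 0.0048, 0.0206, 0, -2.4], [1, 0, 0, 0, 0], [1, 0, 0, 0, 0], [1, 0, 0, 0, 0]]]'

```text
time_s: 16.1
position: [0.5691, 0.1228, 0.2757]
tcp_rot: [-179.9, -0.0, 143.6]
force: [0.8, -0.4, -3.4]
finger_gap: 0.0611
```

Run:
```python
from h import *
s=robot.state(); grab('wrist','w10'); print(s['time_s'],s['position'],s['tcp_rot'],s['force'],s['finger_gap'])
p=np.r_[s['position'],s['tcp_rot']]; np.save('pics/w10p.npy',p)
held('w10',p)
grab('top','t10'); zoom('t10',170,310,110,240,4.5,'zt10',2.0)
```

```text
16.1 [0.56907993 0.12284335 0.27571059] [-1.79948278e+02 -2.28781487e-02  1.43565317e+02] [ 0.83615976 -0.38763556 -3.39079886] 0.06113048220455052
body n 2256 axis x,y at tool z=0, slopes [ 0.0012 -0.0014 -0.0006 -0.0119]
handle n 1745 ang tool -36.488789145958975 -37.02309361245871 edges [-43.68388893 -31.59961735]
handle world dir -> mug yaw 0.5884091582510169
strap line ang tool -37.60524 1115
```

View pics/zt10.png

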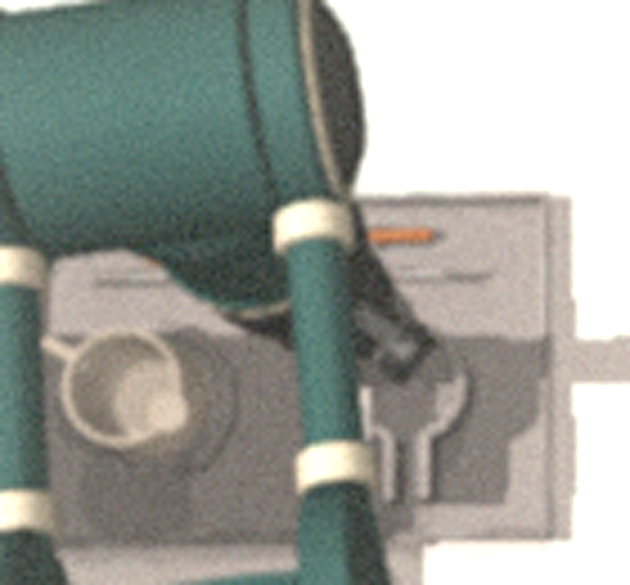

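View pics/w10.png

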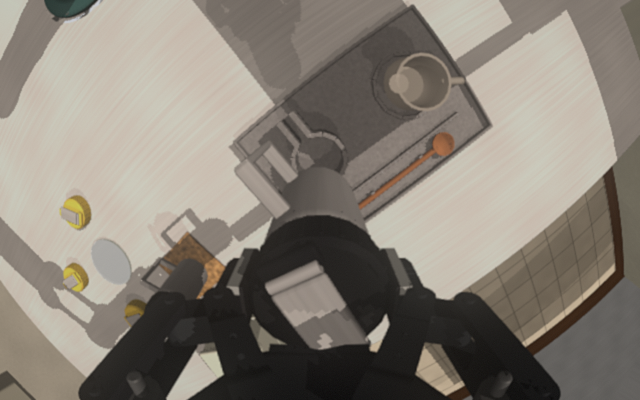

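Run:
```python
from h import *
tag='w10'
im,d,P=wcloud(tag); Z=P[:,:,2]
for lo,hi in((.042,.058),(.045,.058)):
    m=(Z>lo)&(Z<hi)&(P[:,:,0]>.48)&(P[:,:,0]<.61)&(P[:,:,1]>.08)&(P[:,:,1]<.17)
    v,u=np.nonzero(m); W=wray(tag,np.c_[u,v],.05)
    f=nestfit(W); print(len(W),lo,f.x,np.degrees(f.x[2]),f.cost)
p=np.load('pics/w10p.npy'); a=np.radians(p[5]); tx=np.array([np.cos(a),np.sin(a)]); ty=np.array([np.sin(a),-np.cos(a)])
for z in(0,.03,.065): print('mug axis world',z,p[:2]+(.0012-.0006*z)*tx+(-.0014-.0119*z)*ty)
```

```text
866 0.042 [0.56632479 0.12472235 0.03530345 0.01026601] 2.022738651483073 0.0013682390860663028
827 0.045 [0.5665044  0.12464997 0.03667128 0.01031078] 2.1011096283788255 0.001221515612406849
mug axis world 0 [0.56728302 0.12242968]
mug axis world 0.03 [0.56708548 0.12213178]
mug axis world 0.065 [0.56685501 0.12178422]
```

Run:
```python
from h import *
p=np.load('pics/w10p.npy')
im,d,P=wcloud('w10'); T=Ro.from_euler('xyz',p[3:],degrees=True).as_matrix(); Q=(P-p[:3])@T
x,y,z=Q[...,0],Q[...,1],Q[...,2]; r=np.hypot(x,y); a=np.degrees(np.arctan2(y,x))
for zl in((-.012,.06),(-.012,.02),(.02,.06)):
    b=(r<.034)&(r>.024)&(z>zl[0])&(z<zl[1])&((a>-18)|(a<-60))&(np.abs(a)<85)
    B=Q[b]; f=least_squares(lambda k:np.hypot(B[:,0]-k[0]-k[2]*B[:,2],B[:,1]-k[1]-k[3]*B[:,2])-.0295,[0,0,0,0],loss='soft_l1',f_scale=.001)
    g=least_squares(lambda k:np.hypot(B[:,0]-k[0],B[:,1]-k[1])-.0295,[0,0],loss='soft_l1',f_scale=.001)
    print(zl,len(B),f.x.round(4),g.x.round(4),np.percentile(a[b],[2,50,98]))
# table plane in world from wrist
v,u=np.mgrid[:400,:640]
m=(np.abs(P[...,2])<.006)&(v<190)&(np.hypot(u-320,v-200)<250); G=P[m]; A=np.c_[G[:,:2]-G[:,:2].mean(0),np.ones(len(G))]; print('plane',np.linalg.lstsq(A,G[:,2],rcond=None)[0],G[:,:2].std(0))
```

```text
(-0.012, 0.06) 1341 [ 0.0013 -0.0015 -0.004  -0.0038] [ 0.0012 -0.0016] [-17.34841624  11.24241706  56.56863264]
(-0.012, 0.02) 766 [ 0.0013 -0.0015 -0.0005 -0.0083] [ 0.0013 -0.0015] [-17.31100473  11.47693839  56.81657201]
(0.02, 0.06) 575 [ 0.0013 -0.0016 -0.0052 -0.0005] [ 0.0011 -0.0017] [-17.26541742  10.81762157  56.25214676]
plane [ 0.00398371 -0.00027979  0.00071669] [0.1527343  0.19314651]
```

Emit:
carry_out --increments '[[[1, -0.0007, 0.0023, -0.03, 1.8], [1, 0, 0, -0.03, 0], [1, 0, 0, -0.03, 0], [1, 0, 0, -0.03, 0], [1, 0, 0, -0.022, 0], [1, 0, 0, 0, 0], [1, 0, 0, 0, 0], [1, 0, 0, 0, 0]]]'

```text
time_s: 17.2
position: [0.57, 0.1262, 0.1361]
tcp_rot: [179.9, 0.1, 145.4]
force: [0.6, 0.3, -3.1]
finger_gap: 0.0614
```

```bash
cat > chk.py <<'E'
from h import *
import sys
tag=sys.argv[1]
s=robot.state(); grab('wrist',tag); print(s['time_s'],s['position'],s['tcp_rot'],s['force'],s['moment'],s['finger_gap'])
p=np.r_[s['position'],s['tcp_rot']]; np.save(f'pics/{tag}p.npy',p)
im,d,P=wcloud(tag); Z=P[:,:,2]
T=Ro.from_euler('xyz',p[3:],degrees=True).as_matrix(); Q=(P-p[:3])@T
x,y,z=Q[...,0],Q[...,1],Q[...,2]; r=np.hypot(x,y); a=np.degrees(np.arctan2(y,x))
b=(r<.034)&(r>.024)&(z>-.012)&(z<.06)&((a>-18)|(a<-60))&(np.abs(a)<85)&(Z>.055)
B=Q[b]; g=least_squares(lambda k:np.hypot(B[:,0]-k[0],B[:,1]-k[1])-.0295,[0,0],loss='soft_l1',f_scale=.001).x
ax=(p[:3]+T@np.r_[g,.03]); print('axis tool',g,'world',ax)
h=(r>.037)&(r<.068)&(z>-.03)&(z<.062)&(Z>.056)&(np.abs(a+36.6)<12); 
X,Y=x[h]-g[0],y[h]-g[1]; an=np.degrees(np.arctan2(Y,X)); print('handle',h.sum(),np.median(an),'yaw',p[5]-np.median(an)-180)
far=(np.hypot(P[...,0]-ax[0],P[...,1]-ax[1])>.0)
m=(Z>.044)&(Z<.056)&(P[:,:,0]>.48)&(P[:,:,0]<.61)&(P[:,:,1]>.08)&(P[:,:,1]<.17)
v,u=np.nonzero(m); W=wray(tag,np.c_[u,v],.05)
f=nestfit(W); print('nest',len(W),f.x,np.degrees(f.x[2]),f.cost,'shift',f.x[:2]-ax[:2])
zoom(tag,200,400,90,260,3.5,'z_'+tag,1.8)
E
python3 chk.py w11
```

```text
17.2 [0.57004097 0.12618252 0.13606012] [1.79873613e+02 1.28543376e-01 1.45397098e+02] [ 0.63743729  0.27600279 -3.07218764] [0.03503194 0.01464663 0.00644921] 0.06141430322194912
axis tool [ 0.0012451 -0.0015396] world [0.5682348  0.12563858 0.10605408]
handle 1795 -36.32951509999396 yaw 1.7266133812724433
nest 1274 [0.56694893 0.12493762 0.0407276  0.01027954] 2.3335193466823445 0.0018788736800979075 shift [-0.00128586 -0.00070096]
```

View pics/z_w11.png

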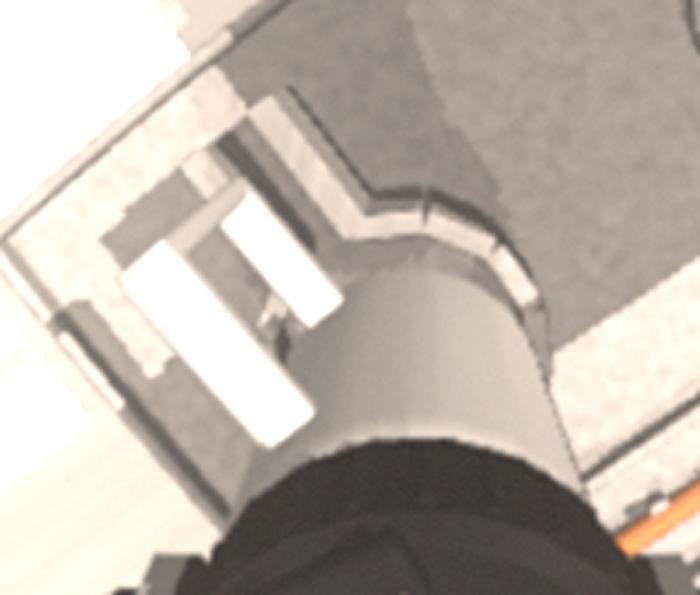

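Emit:
carry_out --increments '[[[1, -0.001, -0.0005, -0.008, 0.4], [1, 0, 0, -0.008, 0], [1, 0, 0, 0, 0], [1, 0, 0, 0, 0]]]'

```text
time_s: 17.75
position: [0.5675, 0.1256, 0.1179]
tcp_rot: [-180.0, -0.0, 145.8]
force: [0.0, -0.6, -3.7]
finger_gap: 0.0613
```

```bash
python3 chk.py w12
python3 - <<'E'
from h import *
grab('scene','s12'); zoom('s12',290,420,100,220,5,'zs12',2)
E
```

```text
17.75 [0.5675327  0.12560067 0.11786772] [-1.79978521e+02 -2.08335910e-02  1.45810407e+02] [ 0.01705941 -0.6428081  -3.72654835] [-0.00200689 -0.0135332   0.02995767] 0.06134448468060431
axis tool [ 0.00123599 -0.00156301] world [0.56561666 0.12499915 0.08786876]
handle 1794 -36.27425229753487 yaw 2.0846596514652163
nest 1501 [0.56673162 0.12471312 0.04889905 0.01109426] 2.801709165202632 0.002254656197994815 shift [ 0.00111497 -0.00028603]
```

View pics/z_w12.png

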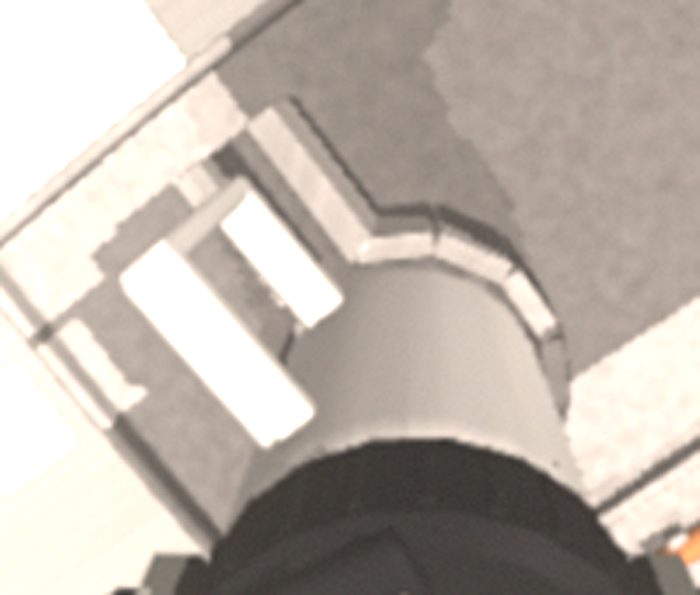

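View pics/zs12.png

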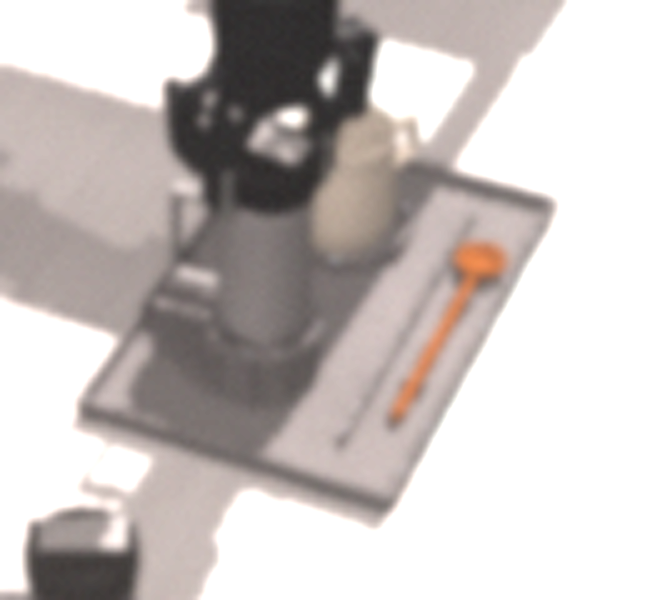

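Emit:
carry_out --increments '[[[1, 0.001, -0.0002, 0, 0], [1, 0, 0, -0.004, 0], [1, 0, 0, -0.004, 0], [1, 0, 0, 0, 0]]]'

```text
time_s: 18.35
position: [0.5681, 0.1253, 0.1094]
tcp_rot: [-179.9, -0.1, 145.8]
force: [0.4, 0.1, -3.2]
finger_gap: 0.0613
```

```bash
python3 chk.py w13
```

```text
18.35 [0.5680705  0.12527025 0.10939202] [-1.79944021e+02 -5.86779899e-02  1.45806405e+02] [ 0.40267848  0.07041926 -3.23813091] [-0.02088848  0.02706968 -0.02673759] 0.06129007598807632
axis tool [ 0.0012719 -0.00154  ] world [0.5661111  0.12470426 0.07939486]
handle 1800 -36.32242900242122 yaw 2.1288344178940974
nest 1744 [0.56738762 0.12439382 0.04083215 0.01098803] 2.339509651658632 0.0028163238873500094 shift [ 0.00127651 -0.00031044]
```

View pics/z_w13.png

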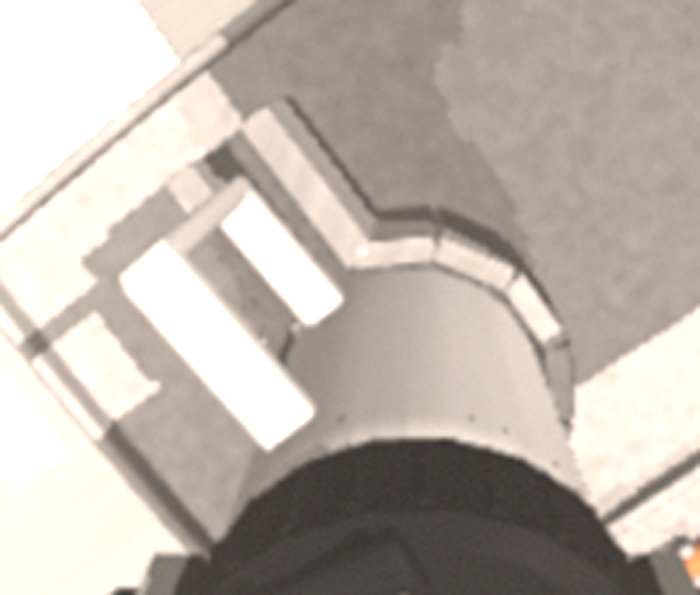

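Emit:
carry_out --increments '[[[1, 0.0006, -0.0001, -0.003, 0], [1, 0, 0, -0.004, 0], [1, 0, 0, -0.004, 0], [1, 0, 0, 0, 0]]]'

```text
time_s: 18.9
position: [0.5688, 0.1254, 0.0985]
tcp_rot: [-180.0, -0.1, 145.8]
force: [-0.3, 2.1, -3.7]
finger_gap: 0.0609
```

```bash
python3 chk.py w14
```

```text
18.9 [0.56878742 0.12541722 0.09851123] [-1.79976585e+02 -5.76565776e-02  1.45796281e+02] [-0.30476951  2.14662945 -3.71659986] [ 0.27429208  0.00295044 -0.08416366] 0.06088941826874148
axis tool [ 0.0013903  -0.00131925] world [0.56686412 0.12511451 0.06851318]
handle 1310 -36.100426571285226 yaw 1.896707787308884
nest 2766 [0.56797595 0.12423696 0.01882121 0.00844828] 1.0783756860565326 0.008080237034697374 shift [ 0.00111182 -0.00087755]
```

View pics/z_w14.png

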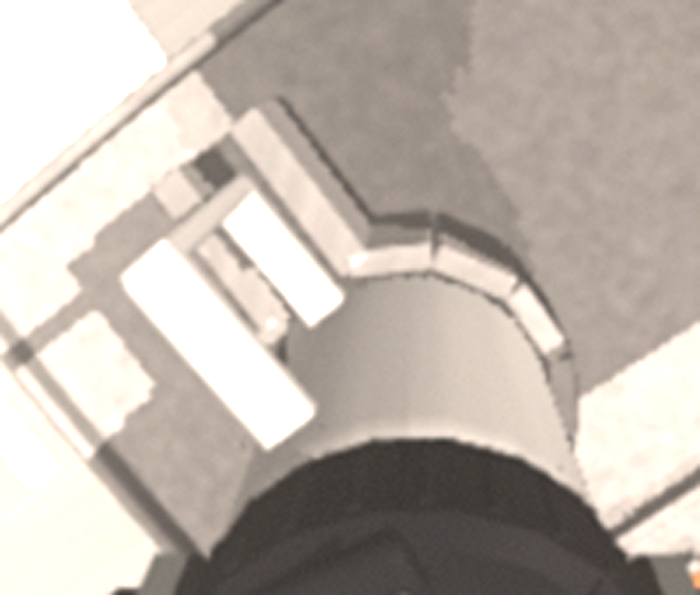

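Emit:
carry_out --increments '[[[1, 0, 0.0007, -0.002, 0], [1, 0, 0, -0.004, 0], [1, 0, 0, -0.004, 0], [1, 0, 0, 0, 0]]]'

```text
time_s: 19.45
position: [0.5688, 0.1259, 0.0885]
tcp_rot: [-180.0, -0.0, 145.8]
force: [0.3, -0.1, -3.6]
finger_gap: 0.061
```

```bash
python3 chk.py w15
```

```text
19.45 [0.56882873 0.12590181 0.08846766] [-1.79957571e+02 -4.27633660e-02  1.45805707e+02] [ 0.31309026 -0.12649842 -3.58385698] [-0.03857358 -0.01141869 -0.00468591] 0.06100729877820658
axis tool [ 0.00127096 -0.0015391 ] world [0.5668815  0.12533725 0.05846977]
handle 1285 -36.03893337328827 yaw 1.844639888712237
nest 2443 [0.56802161 0.12408058 0.01867452 0.00971807] 1.0699709690635988 0.004948457664411121 shift [ 0.00114011 -0.00125667]
```

View pics/z_w15.png

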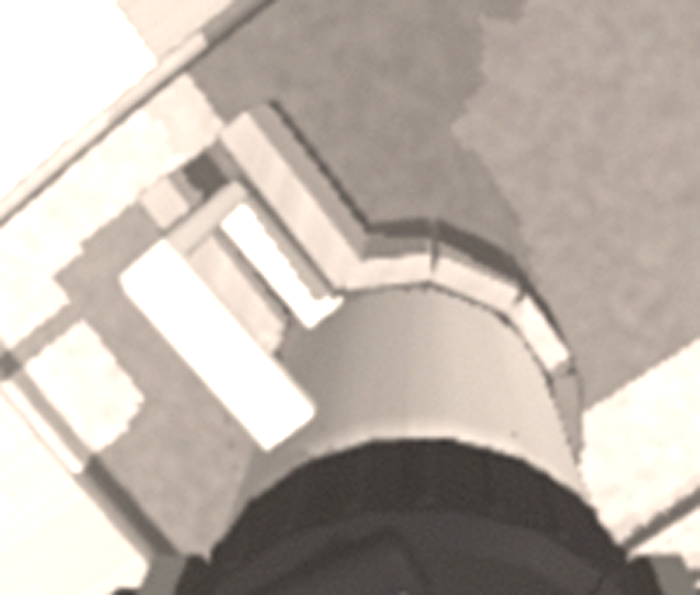

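Emit:
carry_out --increments '[[[1, 0, 0, -0.004, 0], [1, 0, 0, -0.004, 0], [1, 0, 0, -0.004, 0], [1, 0, 0, -0.003, 0], [1, 0, 0, -0.002, 0], [1, 0, 0, 0, 0]]]'

```text
time_s: 20.25
position: [0.5691, 0.1259, 0.0718]
tcp_rot: [-180.0, -0.0, 145.8]
force: [0.1, -0.3, -4.7]
finger_gap: 0.0612
```

Emit:
carry_out --increments '[[[1, 0, 0, -0.002, 0], [1, 0, 0, -0.002, 0], [1, 0, 0, 0, 0]]]'

```text
time_s: 20.62
position: [0.5705, 0.126, 0.0711]
tcp_rot: [179.9, 0.1, 145.8]
force: [-5.1, -3.0, 10.0]
finger_gap: 0.061
```

```bash
python3 chk.py w16;python3 - <<'E'
from h import *
grab('scene','s16'); zoom('s16',290,420,100,220,5,'zs16',2)
E
```

```text
20.625 [0.57050414 0.12597509 0.07112033] [1.79925344e+02 1.12518701e-01 1.45827164e+02] [-5.13439656 -3.00981555  9.95865094] [-0.35287124  0.7196821  -0.00365081] 0.061038245852062814
axis tool [ 0.00197744 -0.00214049] world [0.56773652 0.12531411 0.04111374]
handle 1282 -36.206025762950716 yaw 2.033189698925014
nest 2761 [0.5681464  0.12409263 0.01058049 0.00935926] 0.6062176224234791 0.005516776636645576 shift [ 0.00040988 -0.00122148]
```

View pics/z_w16.png

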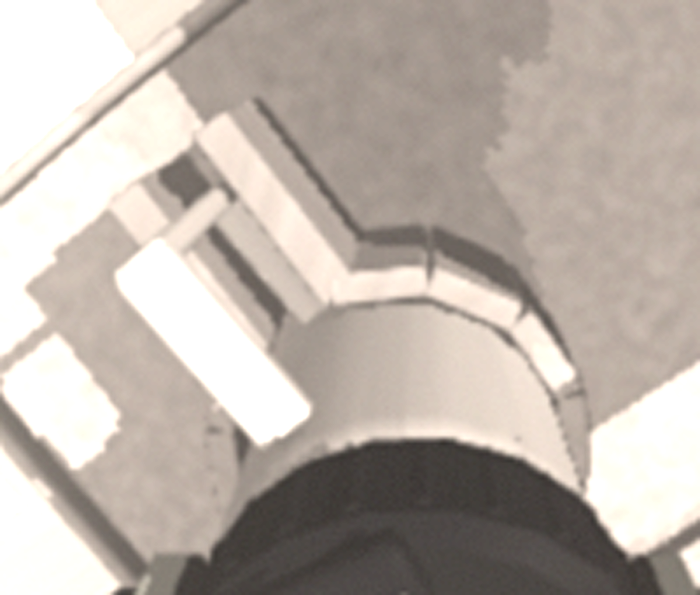

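View pics/zs16.png

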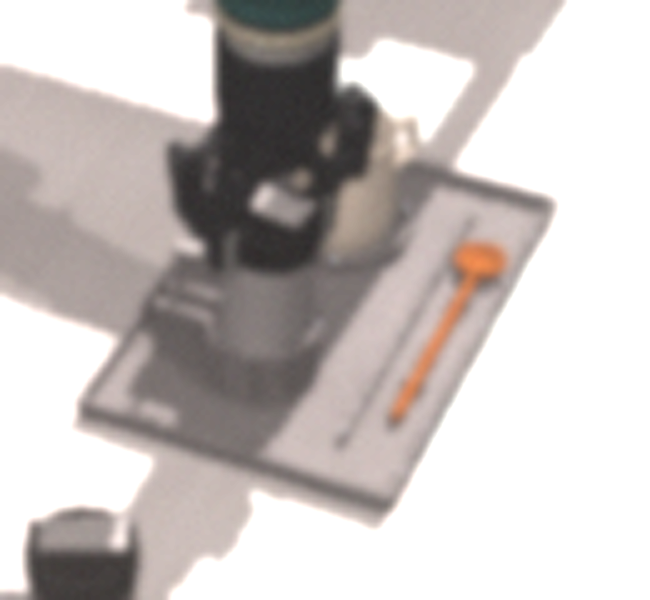

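Emit:
carry_out --increments '[[[1, 0, 0, 0.0025, 0], [1, 0, 0, 0, 0], [1, 0, 0, 0, 2], [1, 0, 0, 0, 2], [1, 0, 0, 0, 2], [1, 0, 0, 0, 0]]]'

```text
time_s: 21.48
position: [0.5696, 0.126, 0.071]
tcp_rot: [180.0, 0.0, 151.9]
force: [-2.0, -0.6, 5.1]
finger_gap: 0.0613
```

```bash
cat > st.py <<'E'
from h import *
s=robot.state()
for k in('time_s','position','tcp_rot','force','moment','finger_gap'): print(k,np.round(s[k],4))
E
python3 st.py
```

```text
time_s 21.475
position [0.5696 0.126  0.071 ]
tcp_rot [1.799868e+02 3.330000e-02 1.518756e+02]
force [-2.006  -0.5993  5.0539]
moment [-0.2097  0.3154  0.0346]
finger_gap 0.0613
```

Emit:
carry_out --increments '[[[1, 0, 0, 0, 2], [1, 0, 0, 0, 2], [1, 0, 0, 0, 0]]]'

```text
time_s: 21.85
position: [0.5693, 0.1259, 0.0708]
tcp_rot: [-180.0, 0.0, 155.9]
force: [-1.2, -1.7, 6.2]
finger_gap: 0.0612
```

```bash
python3 st.py; python3 chk.py w17
```

```text
time_s 21.85
position [0.5693 0.1259 0.0708]
tcp_rot [-1.799970e+02  5.800000e-03  1.558728e+02]
force [-1.2488 -1.733   6.1743]
moment [-0.205   0.3366 -0.1848]
finger_gap 0.0612
21.85 [0.56934818 0.12593623 0.07084459] [-1.79996967e+02  5.81791926e-03  1.55872796e+02] [-1.24877137 -1.73300521  6.17430168] [-0.20501999  0.33656569 -0.18479236] 0.06123533607685845
axis tool [ 0.00141332 -0.00135032] world [0.56750849 0.1252789  0.04084452]
handle 999 -28.339369276821742 yaw 4.212165201762389
nest 2613 [0.56804696 0.12387658 0.02449724 0.01029997] 1.403588310831811 0.0047369424751093625 shift [ 0.00053847 -0.00140232]
```

View pics/z_w17.png

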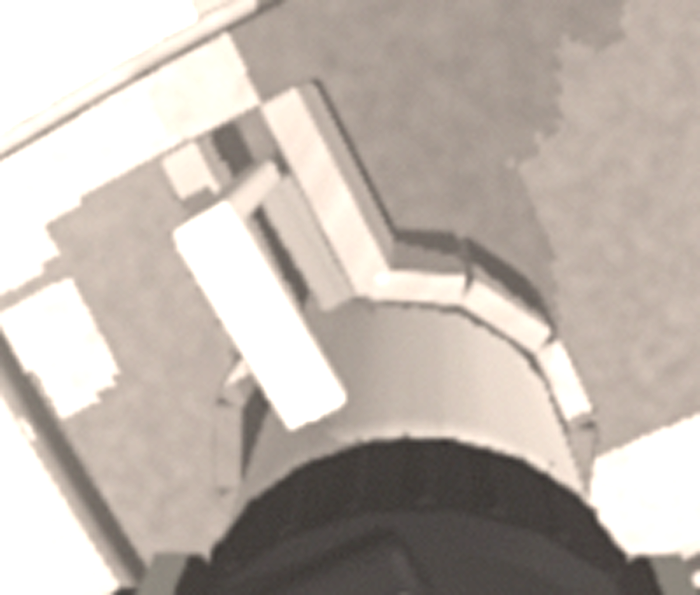

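Emit:
carry_out --increments '[[[1, 0, 0, 0, 2], [1, 0, 0, 0, 1], [1, 0, 0, 0, 0]]]'

```text
time_s: 22.28
position: [0.5688, 0.1258, 0.0707]
tcp_rot: [-180.0, -0.1, 158.8]
force: [-2.4, -1.7, 6.2]
finger_gap: 0.0615
```

```bash
python3 st.py
```

```text
time_s 22.275
position [0.5688 0.1258 0.0707]
tcp_rot [-1.799719e+02 -6.100000e-02  1.587790e+02]
force [-2.3669 -1.6921  6.1978]
moment [-0.3471  0.4691 -0.7215]
finger_gap 0.0615
```

Emit:
carry_out --increments '[[[1, 0, 0, 0, 1.5], [1, 0, 0, 0, 0]]]'

```text
time_s: 22.52
position: [0.5687, 0.1259, 0.0707]
tcp_rot: [180.0, -0.1, 160.2]
force: [-4.9, -2.1, 6.7]
finger_gap: 0.0611
```

```bash
python3 chk.py w18; python3 st.py
```

```text
22.525 [0.56871208 0.12585123 0.07071289] [ 1.79998125e+02 -8.25455866e-02  1.60168511e+02] [-4.90422196 -2.12038582  6.68757445] [-0.34964028  0.52251619 -1.34556661] 0.06110701512058846
axis tool [ 0.00099538 -0.00081857] world [0.56745771 0.12543447 0.04071433]
handle 534 -26.767045138826774 yaw 6.935556408387271
nest 2612 [0.56802886 0.12390695 0.02696804 0.01026209] 1.5451548947870313 0.004576946024966411 shift [ 0.00057115 -0.00152753]
time_s 22.575
position [0.5687 0.1259 0.0707]
tcp_rot [ 1.799982e+02 -8.390000e-02  1.601620e+02]
force [-2.2311 -1.6472  6.7666]
moment [-0.3347  0.5326 -1.3126]
finger_gap 0.061
```

Emit:
carry_out --increments '[[[1, 0, 0, 0, -4], [1, 0, 0, 0, -4], [1, 0, 0, 0, -4], [1, 0, 0, 0.0003, -4], [1, 0, 0, 0.0003, -4], [1, 0, 0, 0, 0]]]'

```text
time_s: 23.32
position: [0.5696, 0.1258, 0.0715]
tcp_rot: [180.0, 0.0, 140.4]
force: [-1.1, -1.6, 5.2]
finger_gap: 0.0612
```

```bash
python3 st.py; python3 chk.py w19
```

```text
time_s 23.325
position [0.5696 0.1258 0.0715]
tcp_rot [1.799904e+02 4.530000e-02 1.403945e+02]
force [-1.06   -1.6455  5.1558]
moment [-0.3415  0.2021 -0.0393]
finger_gap 0.0612
23.325 [0.56964544 0.12579603 0.07151591] [1.79990448e+02 4.53406837e-02 1.40394458e+02] [-1.05995609 -1.64554475  5.15581681] [-0.34151832  0.20210404 -0.03932741] 0.061162026081695485
axis tool [ 0.00176751 -0.00212092] world [0.56695306 0.12527746 0.04151416]
handle 1259 -39.62339947520031 yaw 0.01785705224355638
nest 2663 [0.56764496 0.12410166 0.00747905 0.00929293] 0.4285180217976194 0.005224362493384516 shift [ 0.0006919  -0.00117579]
```

View pics/z_w19.png

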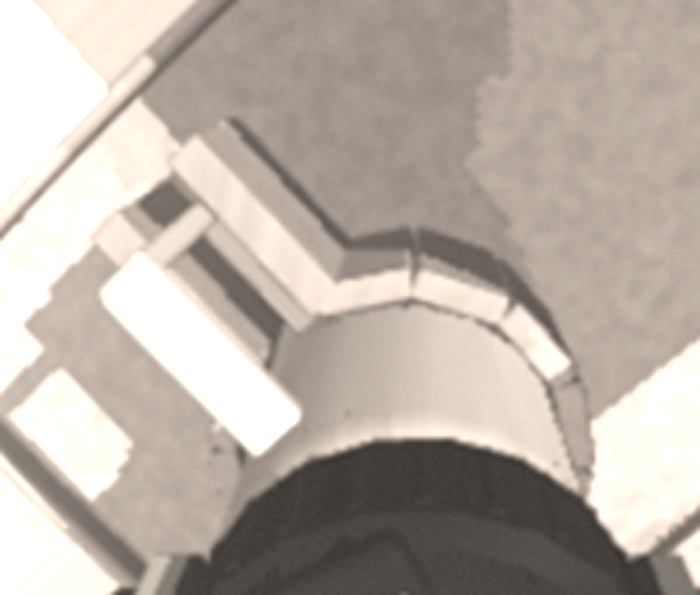

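Emit:
carry_out --increments '[[[1, 0, 0, 0.0002, -5], [1, 0, 0, 0.0002, -5], [1, 0, 0, 0.0002, -5], [1, 0, 0, 0.0002, -5], [1, 0, 0, 0.0002, -5], [1, 0, 0, 0.0002, -5], [1, 0, 0, 0.0001, -5], [1, 0, 0, 0, -5], [1, 0, 0, 0, -5], [1, 0, 0, 0, 0]]]'

```text
time_s: 24.62
position: [0.5696, 0.1259, 0.0727]
tcp_rot: [180.0, 0.0, 95.4]
force: [-1.3, -1.7, 4.6]
finger_gap: 0.0612
```

```bash
python3 st.py; python3 chk.py w20
```

```text
time_s 24.625
position [0.5696 0.1259 0.0727]
tcp_rot [1.799691e+02 1.270000e-02 9.539450e+01]
force [-1.3291 -1.741   4.6404]
moment [-0.2585  0.2214  0.0184]
finger_gap 0.0612
24.625 [0.56955224 0.12589656 0.07271024] [1.79969080e+02 1.26728959e-02 9.53944528e+01] [-1.3291077  -1.74099253  4.64043108] [-0.2584511   0.22140405  0.01838547] 0.06121701887442541
axis tool [-0.00033768 -0.00278195] world [0.5668311  0.12529375 0.04270881]
handle 0 nan yaw nan
nest 2939 [0.56689327 0.12416266 0.01388307 0.00978692] 0.7954411583648967 0.006741704145828639 shift [ 6.21699369e-05 -1.13109167e-03]
  return _methods._mean(a, axis=axis, dtype=dtype,
  ret = ret.dtype.type(ret / rcount)
```

View pics/w20.png

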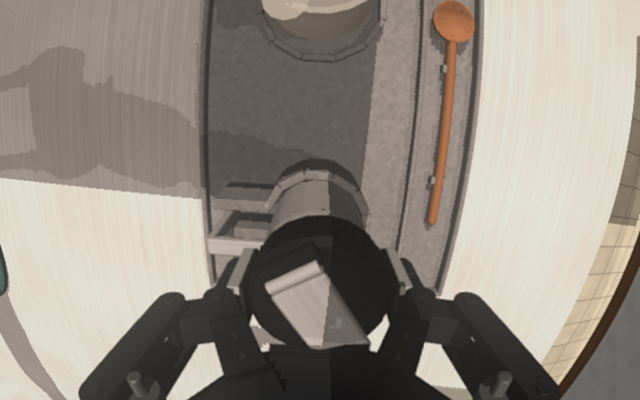

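Emit:
carry_out --increments '[[[1, 0, 0, 0.002, 0], [1, 0, 0, 0.002, 0], [1, 0, 0, 0.003, 0], [1, 0, 0, 0.003, 0], [1, 0, 0, 0, 0]]]'

```text
time_s: 25.3
position: [0.5695, 0.1261, 0.0829]
tcp_rot: [180.0, -0.0, 95.3]
force: [-1.3, -0.1, -1.3]
finger_gap: 0.0612
```

```bash
python3 st.py
python3 - <<'E'
from h import *
grab('wrist','w21')
E
```

```text
time_s 25.3
position [0.5695 0.1261 0.0829]
tcp_rot [ 1.79968e+02 -5.20000e-03  9.53169e+01]
force [-1.2868 -0.0811 -1.3193]
moment [0.0006 0.1316 0.0161]
finger_gap 0.0612
```

View pics/w21.png

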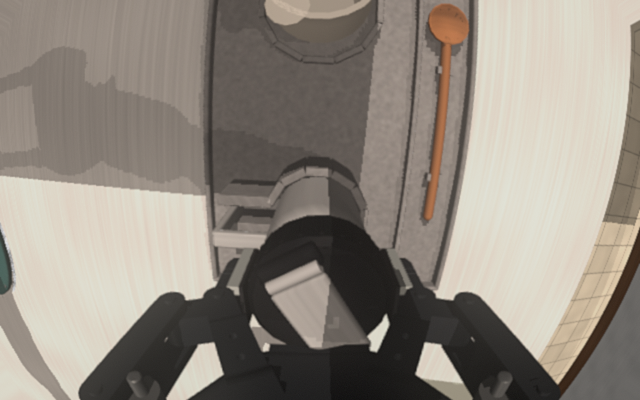

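Emit:
carry_out --increments '[[[1, 0, 0, 0.004, 0], [1, 0, 0, 0.006, 0], [1, 0, 0, 0.01, 0], [1, 0, 0, 0.014, 0], [1, 0, 0, 0.018, 0], [1, 0, 0, 0.018, 0], [1, 0, 0, 0.012, 0], [1, 0, 0, 0.006, 0], [1, 0, 0, 0, 0], [1, 0, 0, 0, 0], [1, 0, 0, 0, 0]]]'

```text
time_s: 26.72
position: [0.5687, 0.1259, 0.1697]
tcp_rot: [-179.9, 0.0, 95.3]
force: [-0.5, 0.3, -1.2]
finger_gap: 0.0611
```

```bash
python3 st.py
python3 - <<'E'
from h import *
grab('wrist','w22'); grab('scene','s22'); zoom('s22',170,440,80,290,2.9,'zs22',1.6)
im,d,P=wcloud('w22')
m=(np.hypot(P[...,0]-.569,P[...,1]-.126)<.04)&(P[...,2]>.11)&(P[...,2]<.15); print('rim z',np.percentile(P[m][:,2],[50,90]),m.sum())
E
```

```text
time_s 26.725
position [0.5687 0.1259 0.1697]
tcp_rot [-1.799079e+02  4.000000e-03  9.530400e+01]
force [-0.502   0.2657 -1.2376]
moment [ 0.0341 -0.0018  0.0144]
finger_gap 0.0611
rim z [0.12539355 0.13224893] 1111
```

View pics/w22.png

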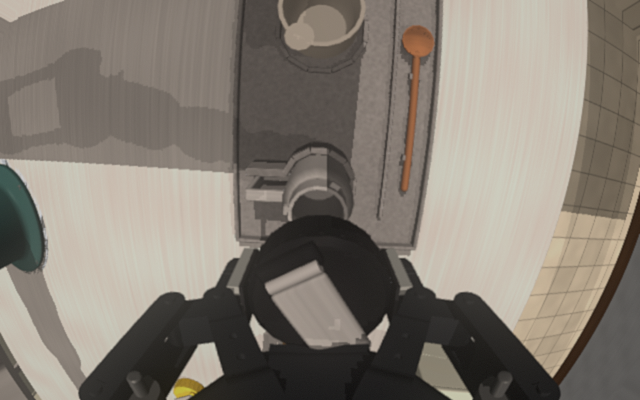

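View pics/zs22.png

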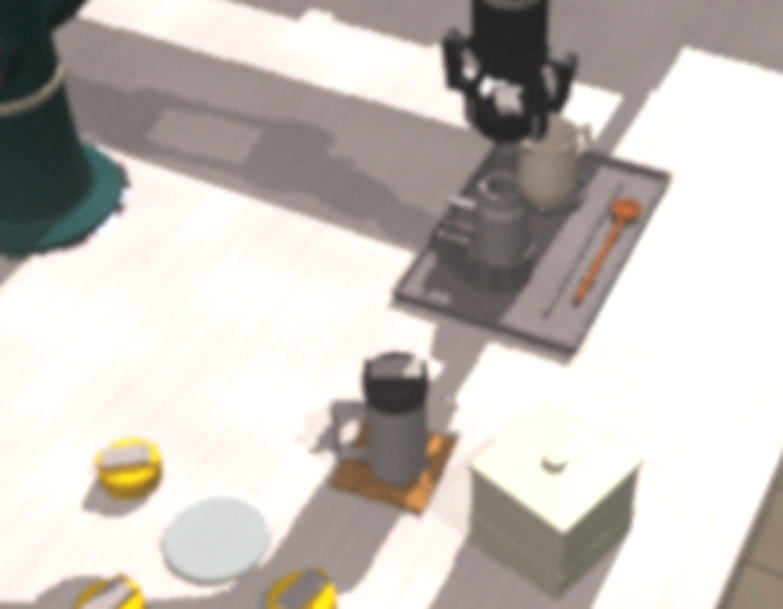

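```bash
python3 -c "
from rig import robot
print(robot.close_job())"
```

```text
the job is handed in; nothing more can be done
None
```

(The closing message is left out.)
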